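# Set up the sharpening station in grit order

## Task

Set up the sharpening station: on the black rubber board, between the steel flattening plate and the leather strop, lay the three water stones in one evenly spaced row in working order - dark grey coarse stone next to the flattening plate, red-brown medium stone in the middle, white fine stone next to the strop - each parallel to plate and strop and with its middle in line with theirs. Then lay the small blue dressing stone lengthwise in the middle on top of the white stone. Set each stone down without dropping it, and leave the chisel, the honing guide and the spray bottle where they are.

Things in the scene. Friction and masses are not known exactly. Their poses are not given: they have to be found in the camera images.
- coarse: Dark grey coarse water stone on a pale bamboo base: base 150 x 50 x 10, dark grey block 128 x 50 x 20 on it, sides flush, 30 high overall; 0.3 to 0.5 kg, loose. Grip it across its 50 mm width. Origin: centre of the base's underside; x along its length, z up. Starts flat on the bench left or right of the board, roughly along world y.
- medium: Red-brown medium water stone on a pale bamboo base: base 150 x 50 x 10, red-brown block 128 x 50 x 20 on it, sides flush, 30 high overall; 0.3 to 0.5 kg, loose. Grip it across its 50 mm width. Origin: centre of the base's underside; x along its length, z up. Starts flat on the bench left or right of the board, roughly along world y.
- fine: Off-white fine water stone on a pale bamboo base: base 150 x 50 x 10, off-white block 128 x 50 x 20 on it, sides flush, 30 high overall; 0.3 to 0.5 kg, loose. Grip it across its 50 mm width. Origin: centre of the base's underside; x along its length, z up. Starts flat on the bench left or right of the board, roughly along world y.
- dresser: Small blue dressing stone, 62 long x 28 wide x 24 high, with a black rubber band round its middle; 0.05 to 0.1 kg, loose, starts flat on the bench at the left or right of the board, roughly along world y. Origin: centre of its underside; x along its length, z up.
- board: Sharpening board fixed to the bench, pose differs per start: plywood with black rubber on top, 200 (x) x 430 (y) x 12 high. Origin: centre of its underside (rubber surface 12 mm up); x points away from the robot, the lengthwise direction of plate, strop and laid stones; y to the left, along the row. Plate and strop are 172 mm either side of its centre.
- plate: Steel flattening plate with a grid of dark holes on a black pad, 160 x 54 x 12 high, screwed to the board at its left or right end (varies). Origin: centre of its underside, on the rubber; x along its length. Its centre is 344 mm from the strop's, so the stones between stand 86 mm apart, centre to centre.
- strop: Leather strop: dark wooden block 180 long x 50 wide x 14 thick with a tan leather face smeared with green compound, 18 high, screwed to the board at the other end from the plate. Origin: centre of its underside, on the rubber; x along its length, as the board's.
- chisel: Bench chisel with amber handle, 255 long x 28 across, lying on the bench at the far left; origin under about the middle, x from handle to edge. Loose; leave it alone (it counts as disturbed beyond 20 mm).
- guide: Aluminium honing guide with brass knob, about 50 x 80 x 27 high, lying on the bench between robot and board; origin centre of its underside. Loose; leave it alone (it counts as disturbed beyond 20 mm).
- bottle: Pale blue spray bottle with white head and red trigger, 66 across, 177 high, standing at the right of the bench; origin centre of its underside. Loose; leave it alone (it counts as disturbed beyond 20 mm).
Things that resemble listed ones, but are neither listed nor needed, are in the scene too. What is shaped like the dresser but pink is not meant.

How it is judged:
By the outcome, as a careful person would: the job done as asked, in the order asked, and still so for the second after the job is handed in, with the robot touching nothing.
It also fails if it takes over 99 s, if anything falls off the work surface, if the arm or the gripper's body presses on something with over 40 N, if the wrist force passes 120 N, or if a joint passes its speed limit or range.

## Robot

A 6-joint arm with a two-finger parallel gripper is mounted at the origin on the work surface. World frame = base frame: x ahead of the robot, y to its left, z up, the work surface at z = 0. Lengths are in m, angles in rad, forces in N, time in s.
With the tool pointing down it reaches from about 0.25 to 0.85 m from the base axis. Payload 12.5 kg.
Tool frame: the origin (TCP) lies between the finger pads; the fingertips stand 22 mm ahead of it and the grasp point (between the pads) lies 3 mm ahead of it; z points along the fingers, y is the direction in which the jaws open and shut (so a half turn about z gives the same grasp; the last joint's range is limited). The gripper opens to 93 mm and grips with 3 to 60 N. Pads are 15 mm wide; open, the fingers measure 128 mm over their backs; the gripper's body (75 mm by 188 mm) begins 65 mm behind the grasp point.
Start: joints at [-1.2, 0.351, 1.652, -0, 1.139, -0.085], TCP at [0.242, -0.494, 0.212] pointing down, gripper open.
Joint ranges: [-2.75, 2.75], [-0.79, 2.1], [0.01, 2.65], [-1.57, 4.71], [0.07, 3.14], [-2.87, 2.87]. Speed limits (rad/s): [2.22, 2.22, 2.79, 3.14, 3.14, 3.14].

## Interface

Orientations are given as a unit quaternion [w, x, y, z].
In Python, from station import * gives the robot as it stands.
- The arm moves only by the tool jog_arm, never from a script. Its argument "series" is a list of rows, each a list of 3 entries, a list of its own where there are three numbers: the finger opening in cm, from 0 to 9.3, then the shift along the world's x, y, z in cm, then the turn, a rotation vector about the world's x, y, z in degrees. In form: [[claw, [x, y, z], [wx, wy, wz]], ...]. A call has 1 to 5 rows; each row is the pose to reach, as a shift and turn from the pose measured when the call began; what a row does not reach only later rows make up. A row lasts 1/10 s, in which the tool goes at most 50 mm and 8.59 degrees, less where a joint would pass 70% of its speed; a pose out of reach is approached as far as the arm can. A call with a gripper value outside its range is refused whole. The fingers move at their own pace and stop on an object; the grip force is fixed at half the most. Time passes only in rows, so rows that repeat a pose let the fingers close. It gives the time, the measured TCP pose, the force and the opening at its end, in the units of the state.
- state(): the state, without advancing time (a new reading comes with each control period).
- snapshot(name): name is "side" or "top" or "wrist"; returns a dict with "color" (480x640x3 uint8, red, green, blue), "range_z" (480x640 float32, m along the optical axis (not along the pixel's ray), 0 where there is no reading), "fx", "fy", "cx", "cy" (pixels), "R" (3x3) and "t" (3): a world point X has camera coordinates R X + t. Camera axes: x right, y down, z forward; pixel columns grow to the right and rows downward; lengths in m; the calibration is good to about 2 mm. A picture is of the moment at which its call begins.
- sign_off(): hands the job in, once; it reports no verdict.
The state is a dict: "time_s": time; "joints": joint angles; "qvel": joint speeds; "tau": joint torques, N m; "position": TCP position; "tcp_rot": TCP orientation; "wrist_force": force on the tool from outside, world axes, zero at the start; "moment": the same for the moment, N m; "opening": finger opening in m.
Only numpy, scipy, OpenCV 4.12 (cv2) and the standard library are available. Lean on these libraries where they do the work, as an engineer would, in place of code of your own. Each camera call takes 0.05 s, during which the arm holds its last target. There are 200 camera calls.

## Working session

There is one attempt and no reset: what is moved stays moved. The work goes in short steps, Python scripts to look and compute and a tool call to move; the robot and the scene stay as the last step left them, time stands still between calls to the robot, and variables do not carry over. Pictures are saved under pics/ and viewed, about 12 in all and at most 16, crops included, and the job is handed in when it is done.

Besides the shell and the picture viewer there is one more tool, called after "Call:" as a command line: name --argument value ..., lists and objects as JSON in quotes. jog_arm: Moves the arm, as the interface text tells. Its arguments: {"type":"object","properties":{"series":{"type":"array","items":{"type":"array"}}},"required":["series"]}

```bash
ls; mkdir -p pics; python3 - <<'E'
from station import *
import cv2,pickle
S={}
for n in("top","side"):
    s=snapshot(n);S[n]=s
    cv2.imwrite(f"pics/{n}0.png",s["color"][:,:,::-1])
    print(n,s["fx"],s["fy"],s["cx"],s["cy"],s["R"],s["t"])
pickle.dump(S,open("s0.pkl","wb"))
print(state())
E
```

```text
pics
top 439.53585730279804 439.53585730279804 319.8010878245591 237.30859282079678 [[-0.01260955 -0.99966509 -0.02259864]
 [-0.98835363  0.01588816 -0.15134289]
 [ 0.15165126  0.02042708 -0.98822297]] [0.01529498 0.5222113  1.11526962]
side 470.13270756494063 470.13270756494063 329.62552468752443 237.01422879105098 [[-0.83609834 -0.54819272  0.02059863]
 [-0.33405726  0.47899839 -0.81176738]
 [ 0.43513826 -0.68559849 -0.58361752]] [0.41783824 0.19697064 1.15610824]
{'time_s': 0.1, 'joints': array([-1.19959584e+00,  3.51181000e-01,  1.65234517e+00,  1.71430954e-06,
        1.13908148e+00, -8.46418902e-02]), 'qvel': array([ 1.01894827e-03,  1.27631259e-03, -1.34523861e-03,  7.28263503e-04,
       -1.12415463e-03,  8.23308961e-05]), 'tau': array([ 3.05462063e-04, -4.98024523e+01, -2.85703236e+01,  7.00172293e-02,
        2.39205320e-02, -4.73110993e-05]), 'position': array([ 0.24201195, -0.4935531 ,  0.21196168]), 'tcp_rot': array([-5.02407597e-04,  9.74138169e-01,  2.25952583e-01, -7.16948894e-05]), 'wrist_force': array([ 0.31211734,  0.35121712, -0.03180825]), 'moment': array([0.0700053 , 0.04394476, 0.02645448]), 'opening': 0.09284669288604525}
```

View pics/top0.png

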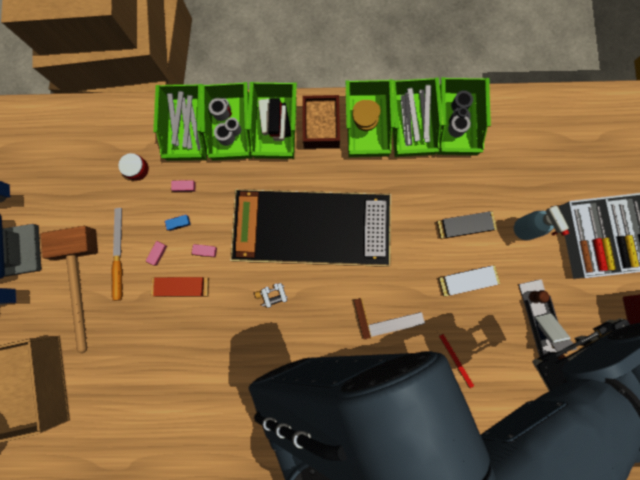

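View pics/side0.png

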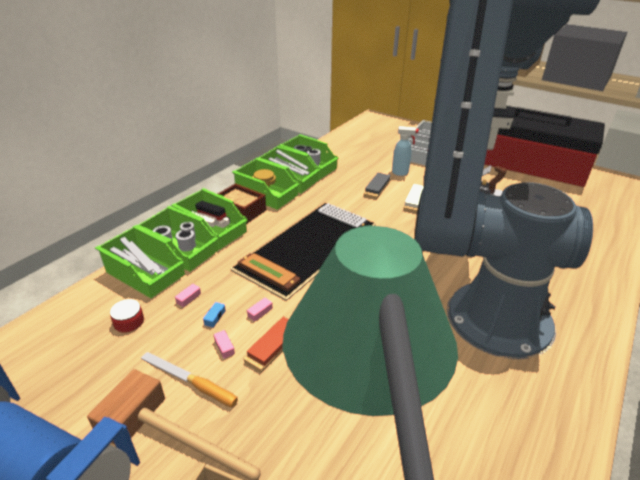

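The top view shows the strop on the left at (246,225) and the plate on the right at (376,228). The coarse stone is at (466,224), fine at (470,281) and medium at (180,287).

What could be mistaken for the targets:
- **Dresser:** blue at (177,223). The pink look-alikes at (183,186), (156,254) and (204,250) are not wanted.
- **White stone:** the square's blade at (395,325) and the parts in the bins at (270,118) are not wanted.
- **Medium:** the mallet head at (68,242) is not wanted.

The side view agrees, with blue at (214,314).

```bash
cat > h.py <<'E'
import numpy as np,cv2,pickle
def ray(s,uv,z):
    uv=np.atleast_2d(np.asarray(uv,float));C=-s["R"].T@s["t"]
    d=np.c_[(uv[:,0]-s["cx"])/s["fx"],(uv[:,1]-s["cy"])/s["fy"],np.ones(len(uv))]@s["R"]
    return C+d*((z-C[2])/d[:,2])[:,None]
def depthz(s,m):   # median world height of a mask from depth
    v,u=np.nonzero(m&(s["range_z"]>0));d=s["range_z"][v,u]
    c=np.c_[(u-s["cx"])/s["fx"]*d,(v-s["cy"])/s["fy"]*d,d]-s["t"]
    return np.median((c@s["R"])[:,2])
def hsvmask(s,lo,hi,box=None):
    m=cv2.inRange(cv2.cvtColor(s["color"],cv2.COLOR_RGB2HSV),lo,hi)
    if box: k=np.zeros_like(m);a,b,c,d=box;k[b:d,a:c]=255;m&=k
    n,l,st,_=cv2.connectedComponentsWithStats(m)
    return l==1+np.argmax(st[1:,4]) if n>1 else m>0
def rect(s,m,z):   # centre, long, short, angle of long axis from world x (deg)
    c,_=max(((c,cv2.contourArea(c)) for c in cv2.findContours(m.astype(np.uint8),cv2.RETR_EXTERNAL,cv2.CHAIN_APPROX_NONE)[0]),key=lambda t:t[1])
    P=ray(s,c[:,0],z)[:,:2].astype(np.float32)*1000
    (x,y),(w,h),_=cv2.minAreaRect(P);b=cv2.boxPoints(cv2.minAreaRect(P))
    e=max((b[1]-b[0],b[2]-b[1]),key=np.linalg.norm)
    return np.round([x,y,max(w,h),min(w,h),(np.degrees(np.arctan2(e[1],e[0]))+0)%180],1)
E
python3 - <<'E'
from h import *
S=pickle.load(open("s0.pkl","rb"));s=S["top"];hs=cv2.cvtColor(s["color"],cv2.COLOR_RGB2HSV)
for p in((466,224),(470,281),(180,287),(177,223),(311,228),(376,228),(240,225),(442,226),(205,287)):print(p,hs[p[1],p[0]])
M={"coarse":((0,0,30),(180,80,120),(430,205,500,245),.03),"fine":((0,0,150),(180,60,255),(430,262,505,300),.03),
"medium":((0,150,60),(12,255,255),(150,270,206,305),.03),"dresser":((95,120,60),(125,255,255),(160,210,195,236),.024),
"boardtop":((0,0,0),(180,255,50),(225,185,395,270),.012),"plate":((0,0,90),(180,70,255),(355,190,392,262),.024),
"strop":((5,80,60),(60,255,255),(239,196,260,256),.03)}
for k,(lo,hi,b,z) in M.items():
    m=hsvmask(s,lo,hi,b);print(k,m.sum(),rect(s,m,z),"z",round(float(depthz(s,m)),4))
im=s["color"][170:310,140:510,::-1];cv2.imwrite("pics/crop0.png",cv2.resize(im,None,fx=2.1,fy=2.1,interpolation=cv2.INTER_CUBIC))
E
```

```text
(466, 224) [ 24  13 100]
(470, 281) [105  13 202]
(180, 287) [  6 209 160]
(177, 223) [104 174 174]
(311, 228) [15 21 24]
(376, 228) [  9  14 129]
(240, 225) [ 14 185 161]
(442, 226) [ 18 143  84]
(205, 287) [ 18 155 186]
coarse 884 [ 552.9 -383.4  128.2   49.    98.4] z 0.0299
fine 954 [ 405.9 -383.1  128.    50.2  102.1] z 0.0299
medium 985 [399.3 382.6 131.7  49.7  89.2] z 0.0301
dresser 213 [572.5 393.3  60.6  27.1 104.3] z 0.0237
boardtop 7833 [556.7  32.9 416.4 186.8  87.3] z 0.0122
plate 1152 [ 548.4 -139.3  152.    53.4  178. ] z 0.0242
strop 1059 [5.599e+02 1.998e+02 1.612e+02 4.880e+01 5.000e-01] z 0.03
```

View pics/crop0.png

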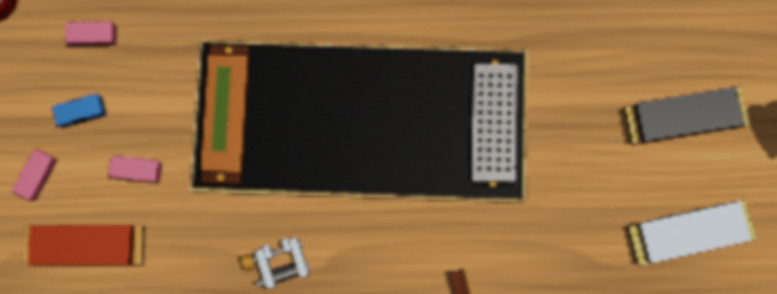

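Call:
jog_arm --series '[[9.3,[6,2,4],[0,0,8.5]],[9.3,[12,4,4],[0,0,17]],[9.3,[18,6,4],[0,0,25.5]],[9.3,[24,8,4],[0,0,34]],[9.3,[30,11,4],[0,0,42.5]]]'

```text
time_s: 0.6
position: [0.4718, -0.4128, 0.251]
tcp_rot: [-0.0, 0.824, 0.566, -0.0]
wrist_force: [-0.3, -1.0, -0.6]
opening: 0.0932
```

Call:
jog_arm --series '[[9.3,[3,2,0],[0,0,8.5]],[9.3,[6,3,0],[0,0,17]],[9.3,[6,3,0],[0,0,25.5]],[9.3,[6,3,0],[0,0,29]],[9.3,[6,3,0],[0,0,29]]]'

```text
time_s: 1.1
position: [0.5319, -0.3825, 0.2504]
tcp_rot: [-0.001, 0.656, 0.755, -0.0]
wrist_force: [-0.5, -0.8, -0.0]
opening: 0.0932
```

```bash
cat >> h.py <<'E'
def pose():
    from station import state
    from scipy.spatial.transform import Rotation as Rt
    s=state();q=s["tcp_rot"];M=Rt.from_quat([q[1],q[2],q[3],q[0]]).as_matrix()
    print("t",round(s["time_s"],1),"TCP mm",np.round(s["position"]*1000,1),"jaw",round(np.degrees(np.arctan2(M[1,1],M[0,1])),1),"z",np.round(M[:,2],3),"open",round(s["opening"]*1000,1),"F",np.round(s["wrist_force"],1),"j",np.round(np.degrees(s["joints"])).astype(int))
E
python3 - <<'E'
from h import *
from station import *
pose();s=snapshot("wrist");cv2.imwrite("pics/w1.png",s["color"][:,:,::-1]);pickle.dump(s,open("w1.pkl","wb"))
print("cam at",-s["R"].T@s["t"],s["R"][2]);S=pickle.load(open("s0.pkl","rb"))["top"]
print("bottle",ray(S,[(516,225),(527,240),(550,232)],.0))
E
```

```text
t 1.1 TCP mm [ 531.9 -382.5  250.4] jaw 8.0 z [-0.002  0.    -1.   ] open 93.2 F [-0.5 -0.8 -0. ] j [-40  30  75   0  76 -48]
cam at [ 0.5211857  -0.30039617  0.42316233] [ 0.03863639 -0.29008362 -0.95622106]
bottle [[ 0.5536431  -0.52240717  0.        ]
 [ 0.5122272  -0.54842766  0.        ]
 [ 0.5329981  -0.61152375  0.        ]]
```

View pics/w1.png

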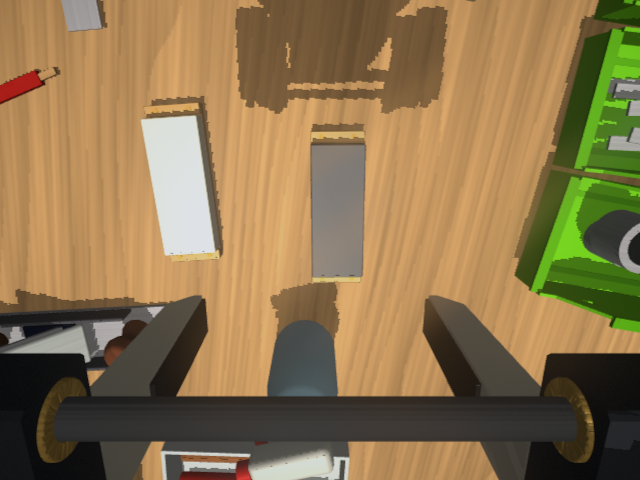

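The wrist view shows the coarse stone at (337,210) and the fine stone at (183,185). The bottle at (302,355) is well behind both of them.

```bash
python3 - <<'E'
from h import *
s=pickle.load(open("w1.pkl","rb"))
for k,lo,hi,b in(("coarse",(0,0,40),(180,70,150),(312,138,364,290)),("fine",(0,0,170),(180,50,255),(130,105,225,262))):
    m=hsvmask(s,lo,hi,b);print(k,m.sum(),rect(s,m,.03),"z",round(float(depthz(s,m)),4))
T=pickle.load(open("s0.pkl","rb"))["top"]
# height from two views: wrist block-top centre vs top-view block-top centre, at z=0.03 and 0.02
for z in(.02,.03,.04):
  print(z,rect(T,hsvmask(T,(0,0,30),(180,80,120),(430,205,500,245)),z)[:2],rect(s,hsvmask(s,(0,0,40),(180,70,150),(312,138,364,290)),z)[:2])
E
```

```text
coarse 6767 [ 553.9 -385.7  125.8   48.6   98. ] z 0.0303
fine 7285 [ 405.1 -382.6  127.    49.3  101.9] z 0.0304
0.02 [ 554.7 -386.6] [ 554.8 -387.8]
0.03 [ 552.9 -383.4] [ 553.9 -385.7]
0.04 [ 551.1 -380.2] [ 553.1 -383.5]
```

Call:
jog_arm --series '[[9.3,[2.2,-0.2,-5],[0,0,0]],[9.3,[2.2,-0.2,-10],[0,0,0]],[9.3,[2.2,-0.2,-15],[0,0,0]],[9.3,[2.2,-0.2,-18],[0,0,0]],[9.3,[2.2,-0.2,-18],[0,0,0]]]'

```text
time_s: 1.65
position: [0.5512, -0.383, 0.0655]
tcp_rot: [-0.005, 0.658, 0.753, -0.001]
wrist_force: [-0.5, -0.2, -0.4]
opening: 0.0932
```

```bash
python3 -c "
from h import *;pose()"
```

```text
t 1.6 TCP mm [ 551.2 -383.    65.5] jaw 7.7 z [-0.009  0.006 -1.   ] open 93.2 F [-0.5 -0.2 -0.4] j [-39  42  81   0  58 -46]
```

Call:
jog_arm --series '[[9.3,[0.2,-0.1,-2],[0,0,0.3]],[9.3,[0.2,-0.1,-3.7],[0,0,0.3]],[9.3,[0.2,-0.1,-3.7],[0,0,0.3]],[4.5,[0.2,-0.1,-3.7],[0,0,0.3]],[4.5,[0.2,-0.1,-3.7],[0,0,0.3]]]'

```text
time_s: 2.15
position: [0.5538, -0.3845, 0.0301]
tcp_rot: [-0.004, 0.656, 0.755, -0.001]
wrist_force: [0.0, 0.0, 0.1]
opening: 0.0813
```

Call:
jog_arm --series '[[4.5,[0,0,0],[0,0,0]],[4.5,[0,0,0],[0,0,0]],[4.5,[0,0,0],[0,0,0]],[4.5,[0,0,0],[0,0,0]]]'

```text
time_s: 2.55
position: [0.5539, -0.3845, 0.0303]
tcp_rot: [-0.004, 0.656, 0.755, -0.001]
wrist_force: [-0.1, 0.3, -0.3]
opening: 0.0499
```

```bash
python3 -c "
from h import *;pose()"
```

```text
t 2.5 TCP mm [ 553.9 -384.5   30.3] jaw 8.0 z [-0.007  0.004 -1.   ] open 49.9 F [-0.1  0.3 -0.3] j [-39  45  81   0  55 -47]
```

Call:
jog_arm --series '[[4.5,[0,0,2],[0,0,0]],[4.5,[0,0,6],[0,0,0]],[4.5,[0,1,10],[0,0,8]],[4.5,[0,5,14],[0,0,16]],[4.5,[0,9,18],[0,0,24]]]'

```text
time_s: 3.05
position: [0.5535, -0.3031, 0.2024]
tcp_rot: [-0.004, 0.483, 0.876, -0.001]
wrist_force: [0.3, -0.1, 0.4]
opening: 0.0448
```

Call:
jog_arm --series '[[4.5,[0,5,2],[0,0,8]],[4.5,[0,9,4],[0,0,16]],[4.5,[0,13,4],[0,0,24]],[4.5,[0,17,4],[0,0,32]],[4.5,[0,20,4],[0,0,40]]]'

```text
time_s: 3.55
position: [0.5532, -0.1009, 0.2427]
tcp_rot: [-0.003, 0.151, 0.989, -0.002]
wrist_force: [1.1, 1.0, -0.4]
opening: 0.0452
```

```bash
python3 -c "
from h import *;pose()"
```

```text
t 3.5 TCP mm [ 553.2 -100.9  242.7] jaw 72.7 z [-0.006 -0.004 -1.   ] open 45.2 F [ 1.1  1.  -0.4] j [-15  20  90   0  70 -87]
```

```bash
python3 - <<'E'
from h import *
from station import *
for n in("wrist","side"):
    s=snapshot(n);cv2.imwrite(f"pics/{n}2.png",s["color"][:,:,::-1]);pickle.dump(s,open(n+"2.pkl","wb"))
cv2.imwrite("pics/c2.png",np.vstack([cv2.resize(cv2.imread("pics/wrist2.png"),None,fx=.6,fy=.6),cv2.imread("pics/side2.png")[120:360,180:564]]))
E
```

```text
(no output)
```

View pics/c2.png

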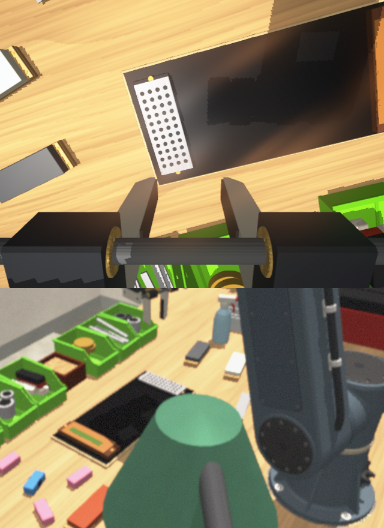

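The gripper is empty. The coarse stone still lies at its place (30,170 in the composite), because I commanded 45 mm and lifted too early. I'll use this to measure the board first, then grip again commanding full closure.

Call:
jog_arm --series '[[9,[-2,4,2],[0,0,8]],[9,[-4,8,4],[0,0,15]],[9,[-7,12,6],[0,0,15]],[9,[-7,13,6],[0,0,15]],[9,[-7,13,6],[0,0,15]]]'

```text
time_s: 4.15
position: [0.4835, 0.0305, 0.3033]
tcp_rot: [-0.002, 0.02, 1.0, -0.003]
wrist_force: [0.3, -0.2, 0.3]
opening: 0.0799
```

```bash
python3 - <<'E'
from h import *
from station import *
pose();s=snapshot("wrist");cv2.imwrite("pics/w3.png",s["color"][:,:,::-1]);pickle.dump(s,open("w3.pkl","wb"))
t=snapshot("top");pickle.dump(t,open("t3.pkl","wb"))
E
```

```text
t 4.2 TCP mm [483.5  30.5 303.3] jaw 87.7 z [-0.004 -0.005 -1.   ] open 79.9 F [ 0.3 -0.2  0.3] j [ -2   8  97   0  75 -89]
```

View pics/w3.png

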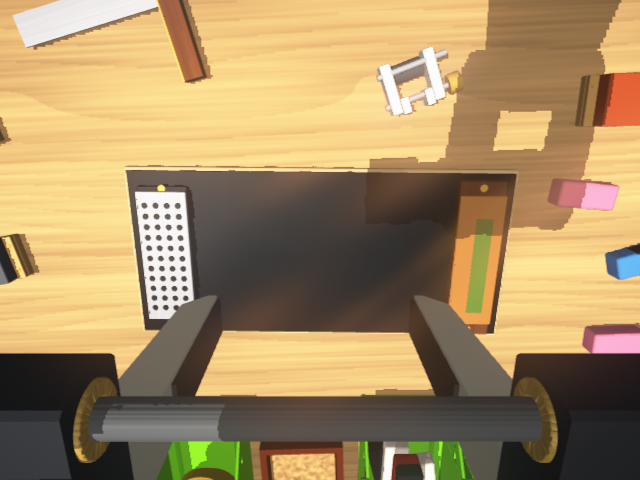

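The whole board is in view, with its corners near (126,168), (517,174), (145,331) and (494,332). The plate is at (163,255) and the strop at (479,255). I'll measure them.

```bash
python3 - <<'E'
from h import *
s=pickle.load(open("w3.pkl","rb"))
m=hsvmask(s,(0,0,150),(180,60,255),(130,188,205,325));r=rect(s,m,.024);print("plate steel",r,"z",depthz(s,m))
m2=hsvmask(s,(5,90,60),(75,255,255),(445,178,510,332))
print("strop",rect(s,m2,.03),"z",depthz(s,m2))
# leather only, brighter than wood
m3=hsvmask(s,(8,90,170),(25,255,255),(450,190,512,326))|hsvmask(s,(35,60,60),(75,255,255),(450,190,512,326))
print("leather",rect(s,m3,.03))
P=ray(s,[(126,168),(517,174),(494,332),(145,331)],.012)[:,:2]*1000
print("corners",P.round(1),"c",P.mean(0).round(1),[np.degrees(np.arctan2(*(b-a)[::-1])).round(2) for a,b in((P[0],P[1]),(P[3],P[2]),(P[0],P[3]),(P[1],P[2]))])
# straight line fit of long near edge of plate steel left/right sides
for name,mm,z in(("plate",m,.024),("strop",m2,.03)):
    rows=[v for v in np.unique(np.nonzero(mm)[0])][6:-12]
    for f,nm in((np.min,"left"),(np.max,"right")):
        uv=[(f(np.nonzero(mm[v])[0]),v) for v in rows if v<300]
        X=ray(s,uv,z)[:,:2]*1000;l=cv2.fitLine(X.astype(np.float32),cv2.DIST_HUBER,0,.01,.01).ravel()
        print(name,nm,"yaw",np.degrees(np.arctan(l[1]/l[0])).round(2),"y at x=555",(l[3]+(555-l[2])*l[1]/l[0]).round(1))
E
```

```text
plate steel [ 547.1 -139.3  149.7   54.1  177.2] z 0.024204228997340288
strop [560.4 204.3 187.2  72.    5.2] z 0.029891669234300228
leather [585.  202.9 109.1  50.1 177.1]
corners [[ 448.  -172.6]
 [ 471.4  248.7]
 [ 661.   239.2]
 [ 643.4 -182.7]] c [556.   33.2] [np.float64(86.82), np.float64(87.61), np.float64(-2.97), np.float64(-2.85)]
plate left yaw -2.8 y at x=555 -166.2
plate right yaw -2.81 y at x=555 -113.1
strop left yaw 2.71 y at x=555 170.1
strop right yaw 5.17 y at x=555 240.0
```

Call:
jog_arm --series '[[9.3,[1.5,-4,0],[0,0,-8]],[9.3,[3,-8,0],[0,0,-16]],[9.3,[4,-13,-2],[0,0,-24]],[9.3,[5,-17,-4],[0,0,-32]],[9.3,[6,-21,-5],[0,0,-40]]]'

```text
time_s: 4.75
position: [0.5431, -0.1848, 0.249]
tcp_rot: [-0.006, 0.365, 0.931, -0.002]
wrist_force: [0.3, 0.4, 0.6]
opening: 0.0927
```

Call:
jog_arm --series '[[9.3,[1,-5,-2],[0,0,-8]],[9.3,[1,-10,-5],[0,0,-16]],[9.3,[1,-15,-8],[0,0,-24]],[9.3,[1,-20,-11],[0,0,-32]],[9.3,[1,-20.4,-13],[0,0,-40]]]'

```text
time_s: 5.25
position: [0.5522, -0.3936, 0.1174]
tcp_rot: [-0.005, 0.665, 0.747, 0.0]
wrist_force: [0.4, 0.4, -0.2]
opening: 0.0932
```

```bash
python3 - <<'E'
from h import *
from station import *
pose()
s=snapshot("wrist");m=hsvmask(s,(0,0,40),(180,70,150),(200,20,420,300));print(m.sum(),rect(s,m,.03),depthz(s,m))
t=pickle.load(open("t3.pkl","rb"));m=hsvmask(t,(0,0,30),(180,80,120),(430,205,500,245));print(rect(t,m,.03))
E
```

```text
t 5.2 TCP mm [ 552.2 -393.6  117.4] jaw 6.6 z [-0.008  0.007 -1.   ] open 93.2 F [ 0.4  0.4 -0.2] j [-39  39  78   0  64 -46]
12465 [ 552.  -374.6  105.9   49.1   98.7] 0.03037045366328539
[ 552.9 -383.4  128.3   48.6   98.6]
```

Call:
jog_arm --series '[[9.3,[0.1,0.9,-4],[-0.4,-0.4,1.4]],[9.3,[0.1,0.9,-7.5],[-0.4,-0.4,1.4]],[9.3,[0.1,0.9,-8.9],[-0.4,-0.4,1.4]],[9.3,[0.1,0.9,-8.9],[-0.4,-0.4,1.4]],[0,[0.1,0.9,-8.9],[-0.4,-0.4,1.4]]]'

```text
time_s: 5.8
position: [0.5503, -0.3874, 0.0214]
tcp_rot: [-0.004, 0.66, 0.751, -0.001]
wrist_force: [-0.1, -0.3, -0.0]
opening: 0.0887
```

Call:
jog_arm --series '[[0,[0,0,0],[0,0,0]],[0,[0,0,0],[0,0,0]],[0,[0,0,0],[0,0,0]],[0,[0,0,0],[0,0,0]],[0,[0,0,0],[0,0,0]]]'

```text
time_s: 6.3
position: [0.5508, -0.3875, 0.0218]
tcp_rot: [-0.003, 0.66, 0.751, -0.001]
wrist_force: [-1.9, -0.6, 1.2]
opening: 0.0496
```

Call:
jog_arm --series '[[0,[0,0,0],[0,0,0]],[0,[0,0,0],[0,0,0]],[0,[0,0,1],[0,0,0]],[0,[0,0,4],[0,0,0]],[0,[0,0,8],[0,0,0]]]'

```text
time_s: 6.8
position: [0.5495, -0.3865, 0.1009]
tcp_rot: [-0.006, 0.66, 0.751, -0.001]
wrist_force: [0.4, -0.4, -5.2]
opening: 0.0487
```

```bash
python3 -c "
from h import *;pose()"
```

```text
t 6.8 TCP mm [ 549.5 -386.5  100.9] jaw 7.3 z [-0.01   0.006 -1.   ] open 48.7 F [ 0.4 -0.4 -5.2] j [-39  40  80   0  61 -46]
```

Call:
jog_arm --series '[[0,[0,2,2],[0,0,8]],[0,[0,5,3],[0,0,16]],[0,[0,9,3],[0,0,24]],[0,[0,13,3],[0,0,32]],[0,[0,17,3],[0,0,40]]]'

```text
time_s: 7.3
position: [0.5487, -0.2149, 0.1312]
tcp_rot: [-0.006, 0.361, 0.932, -0.003]
wrist_force: [1.3, 0.2, -3.8]
opening: 0.0484
```

Call:
jog_arm --series '[[0,[0.2,4,0],[0,0,8]],[0,[0.4,8,0],[0,0,16]],[0,[0.5,12,0],[0,0,24]],[0,[0.5,15,0],[0,0,32]],[0,[0.5,16.5,0],[0,0,40]]]'

```text
time_s: 7.8
position: [0.5531, -0.0475, 0.1314]
tcp_rot: [-0.005, 0.017, 1.0, -0.004]
wrist_force: [0.6, -0.8, -4.1]
opening: 0.0485
```

Call:
jog_arm --series '[[0,[0,0,0],[0,0,0]],[0,[0,0,0],[0,0,0]],[0,[0,0,0],[0,0,0]]]'

```text
time_s: 8.1
position: [0.553, -0.0483, 0.1314]
tcp_rot: [-0.005, 0.019, 1.0, -0.004]
wrist_force: [-0.6, -0.7, -4.4]
opening: 0.0487
```

```bash
python3 -c "
from h import *
from station import *
pose();s=snapshot('wrist');cv2.imwrite('pics/w4.png',s['color'][:,:,::-1]);pickle.dump(s,open('w4.pkl','wb'));pose()"
```

```text
t 8.1 TCP mm [553.  -48.3 131.4] jaw 87.9 z [-0.01  -0.009 -1.   ] open 48.7 F [-0.6 -0.7 -4.4] j [-10  26  98  -1  56 -97]
t 8.2 TCP mm [553.  -48.4 131.4] jaw 87.9 z [-0.01  -0.009 -1.   ] open 48.7 F [-0.3 -0.5 -4.6] j [-10  26  98  -1  56 -97]
```

View pics/w4.png

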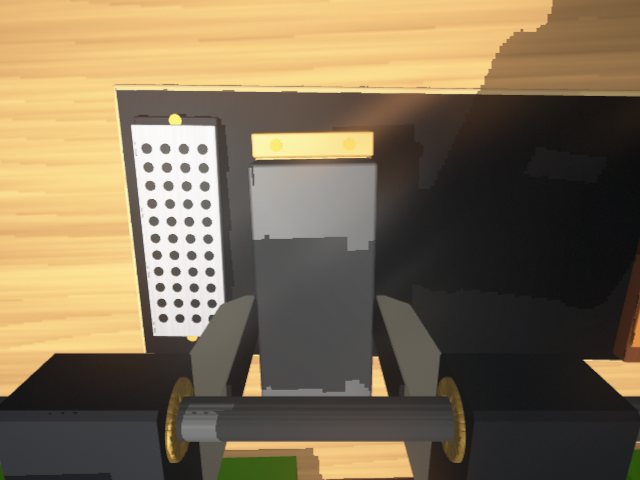

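```bash
python3 - <<'E'
from h import *
s=pickle.load(open("w4.pkl","rb"))
a,b=ray(s,[(250,163),(377,163)],.1396)[:,:2]*1000
d=np.radians(-2.1);print("block near edge",a,b,"mid",(a+b)/2,"centre",(a+b)/2+64*np.array([np.cos(d),np.sin(d)]))
a,b=ray(s,[(252,135),(373,132)],.1196)[:,:2]*1000
print("base edge",a,b,"centre",(a+b)/2+75*np.array([np.cos(d),np.sin(d)]))
E
```

```text
block near edge [488.25731585 -69.90163813] [490.03910002 -21.43344519] mid [489.14820793 -45.66754166] centre [553.10522513 -48.01273902]
base edge [478.54723233 -71.35314206] [479.22207129 -20.5243418 ] centre [553.83428134 -48.68702009]
```

Call:
jog_arm --series '[[0,[-0.15,-0.5,-3],[0.5,-0.5,-0.7]],[0,[-0.15,-0.5,-6],[0.5,-0.5,-0.7]],[0,[-0.15,-0.5,-8],[0.5,-0.5,-0.7]],[0,[-0.15,-0.5,-8],[0.5,-0.5,-0.7]],[0,[-0.15,-0.5,-8],[0.5,-0.5,-0.7]]]'

```text
time_s: 8.65
position: [0.5518, -0.054, 0.0519]
tcp_rot: [-0.001, 0.025, 1.0, 0.0]
wrist_force: [0.3, 0.0, -3.6]
opening: 0.0487
```

```bash
python3 -c "
from h import *
pose()"
```

```text
t 8.7 TCP mm [551.8 -54.   51.9] jaw 87.1 z [-0.001  0.    -1.   ] open 48.7 F [ 0.3  0.  -3.6] j [-10  33 101   0  46 -98]
```

Lower the last bit slowly and watch the force.

Call:
jog_arm --series '[[0,[0,0.05,-0.8],[0,0,0]],[0,[0,0.05,-1.3],[0,0,0]],[0,[0,0.05,-1.6],[0,0,0]],[0,[0,0.05,-1.7],[0,0,0]],[0,[0,0.05,-1.7],[0,0,0]]]'

```text
time_s: 9.15
position: [0.5518, -0.0535, 0.0349]
tcp_rot: [-0.001, 0.025, 1.0, 0.0]
wrist_force: [0.2, 0.6, -4.0]
opening: 0.0482
```

```bash
python3 -c "
from h import *
pose()"
```

```text
t 9.2 TCP mm [551.8 -53.5  34.9] jaw 87.1 z [-0.001  0.    -1.   ] open 48.2 F [ 0.2  0.6 -4. ] j [-10  35 101   0  44 -97]
```

Call:
jog_arm --series '[[0,[0,0,-0.1],[0,0,0]],[0,[0,0,-0.15],[0,0,0]],[0,[0,0,-0.2],[0,0,0]],[0,[0,0,-0.2],[0,0,0]]]'

```text
time_s: 9.55
position: [0.5521, -0.0534, 0.0337]
tcp_rot: [-0.0, 0.025, 1.0, 0.0]
wrist_force: [-3.9, 2.7, 6.5]
opening: 0.0486
```

```bash
python3 -c "
from h import *
pose()"
```

```text
t 9.6 TCP mm [552.1 -53.4  33.7] jaw 87.1 z [-0.001  0.    -1.   ] open 48.6 F [-3.9  2.7  6.5] j [-10  35 101   0  44 -97]
```

Call:
jog_arm --series '[[6.2,[0,0,0],[0,0,0]],[6.2,[0,0,0],[0,0,0]],[6.2,[0,0,0],[0,0,0]],[6.2,[0,0,2],[0,0,0]],[6.2,[0,0,6],[0,0,0]]]'

```text
time_s: 10.05
position: [0.5505, -0.0532, 0.0922]
tcp_rot: [-0.003, 0.025, 1.0, 0.0]
wrist_force: [0.3, 0.5, -0.3]
opening: 0.0621
```

Call:
jog_arm --series '[[6.2,[0,0,4],[0,0,0]],[9.3,[-2,3,8],[0,0,-8]],[9.3,[-4,7,10],[0,0,-16]],[9.3,[-6,11,11],[0,0,-24]],[9.3,[-8,15,11],[0,0,-32]]]'

```text
time_s: 10.55
position: [0.4708, 0.0973, 0.204]
tcp_rot: [-0.001, 0.301, 0.954, 0.002]
wrist_force: [0.6, -0.4, 0.4]
opening: 0.0895
```

Call:
jog_arm --series '[[9.3,[-2,5,0],[0,0,-8]],[9.3,[-4,9,0],[0,0,-16]],[9.3,[-5,13,0],[0,0,-24]],[9.3,[-6,17,0],[0,0,-32]],[9.3,[-7,21,0],[0,0,-40]]]'

```text
time_s: 11.05
position: [0.4019, 0.3035, 0.2043]
tcp_rot: [-0.0, 0.59, 0.808, 0.002]
wrist_force: [0.7, -1.1, 0.0]
opening: 0.0929
```

Call:
jog_arm --series '[[9.3,[0,4,0],[0,0,-8]],[9.3,[0,5,0],[0,0,-16]],[9.3,[0,5,0],[0,0,-16]],[9.3,[0,5,0],[0,0,-16]]]'

```text
time_s: 11.45
position: [0.4018, 0.3529, 0.2041]
tcp_rot: [0.0, 0.695, 0.719, 0.002]
wrist_force: [-0.2, 0.1, 0.1]
opening: 0.0929
```

```bash
python3 -c "
from h import *
from station import *
pose();s=snapshot('wrist');cv2.imwrite('pics/w5.png',s['color'][:,:,::-1]);pickle.dump(s,open('w5.pkl','wb'));t=snapshot('top');pickle.dump(t,open('t5.pkl','wb'));cv2.imwrite('pics/t5.png',t['color'][:,:,::-1]);pose()"
```

```text
t 11.4 TCP mm [401.8 352.9 204.1] jaw 2.0 z [ 0.003  0.003 -1.   ] open 92.9 F [-0.2  0.1  0.1] j [36 19 98  0 63 34]
t 11.6 TCP mm [402.  352.5 204.3] jaw 1.8 z [ 0.004  0.003 -1.   ] open 92.9 F [0.8 0.4 0.1] j [36 19 98  0 63 34]
```

View pics/w5.png

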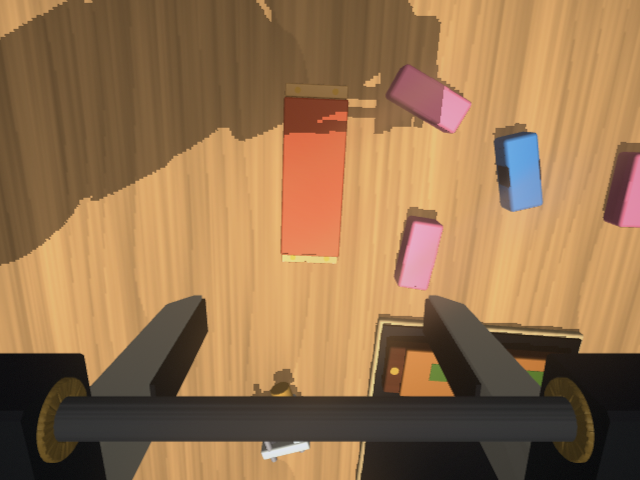

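The medium stone is at (314,177), the blue dresser at (518,171), and the pink decoys at (428,98) and (419,252). The fingers have room.

```bash
python3 - <<'E'
from h import *
s=pickle.load(open("w5.pkl","rb"));t=pickle.load(open("t5.pkl","rb"))
m=hsvmask(s,(0,130,60),(11,255,255),(275,96,355,262));print("medium",m.sum(),rect(s,m,.03),depthz(s,m))
m=hsvmask(s,(95,100,40),(125,255,255),(480,120,560,225));print("dresser",m.sum(),rect(s,m,.024),depthz(s,m))
m=hsvmask(t,(0,0,30),(180,80,140),(305,190,352,262));print("coarse placed (top)",m.sum(),rect(t,m,.042),depthz(t,m))
m=hsvmask(t,(0,150,60),(12,255,255),(150,270,206,305));print("medium(top)",rect(t,m,.03))
E
```

```text
medium 9592 [399.6 384.7 127.1  49.6  89.4] 0.030385969253579077
dresser 2187 [572.  396.8  59.5  26.8 104.9] 0.02423617786094654
coarse placed (top) 908 [550.6 -49.8 125.5  49.8 178.7] 0.04214321175503649
medium(top) [399.2 372.6 111.6  49.7  89.2]
```

Call:
jog_arm --series '[[9.3,[-0.25,3.15,-4],[0,0,-2.4]],[9.3,[-0.25,3.15,-9],[0,0,-2.4]],[9.3,[-0.25,3.15,-14],[0,0,-2.4]],[9.3,[-0.25,3.15,-17.7],[0,0,-2.4]],[9.3,[-0.25,3.15,-17.7],[0,0,-2.4]]]'

```text
time_s: 12.05
position: [0.3976, 0.3813, 0.0234]
tcp_rot: [-0.0, 0.71, 0.704, -0.002]
wrist_force: [-0.6, -0.7, 1.0]
opening: 0.0932
```

Call:
jog_arm --series '[[9.3,[0,0,0],[0,0,0]],[9.3,[0,0,0],[0,0,0]]]'

```text
time_s: 12.25
position: [0.3985, 0.3815, 0.0252]
tcp_rot: [0.0, 0.71, 0.704, -0.001]
wrist_force: [0.3, -0.3, -0.2]
opening: 0.093
```

```bash
python3 -c "
from h import *
pose()"
```

```text
t 12.2 TCP mm [398.5 381.5  25.2] jaw -0.5 z [-0.001 -0.001 -1.   ] open 93.0 F [ 0.3 -0.3 -0.2] j [ 39  35 102   0  43  39]
```

Call:
jog_arm --series '[[9.3,[0,0.25,0.1],[0,0,0]],[9.3,[0,0.25,0.1],[0,0,0]],[0,[0,0.25,0.1],[0,0,0]],[0,[0,0.25,0.1],[0,0,0]],[0,[0,0.25,0.1],[0,0,0]]]'

```text
time_s: 12.75
position: [0.3985, 0.384, 0.0263]
tcp_rot: [0.0, 0.71, 0.704, -0.001]
wrist_force: [-0.6, -0.2, 0.0]
opening: 0.0731
```

Call:
jog_arm --series '[[0,[0,0,0],[0,0,0]],[0,[0,0,0],[0,0,0]],[0,[0,0,0],[0,0,0]],[0,[0,0,0],[0,0,0]],[0,[0,0,0],[0,0,0]]]'

```text
time_s: 13.25
position: [0.3985, 0.384, 0.0263]
tcp_rot: [0.0, 0.71, 0.704, -0.001]
wrist_force: [0.3, -0.1, 0.6]
opening: 0.0336
```

Call:
jog_arm --series '[[0,[0,0,0],[0,0,0]],[0,[0,0,1],[0,0,0]],[0,[0,0,4],[0,0,0]],[0,[0,0,8],[0,0,0]],[0,[0,0,12],[0,0,0]]]'

```text
time_s: 13.75
position: [0.3982, 0.3838, 0.1483]
tcp_rot: [0.0, 0.71, 0.704, -0.001]
wrist_force: [0.4, -0.1, 0.6]
opening: 0.0004
```

```bash
python3 -c "
from h import *
pose()"
```

```text
t 13.8 TCP mm [398.2 383.8 148.3] jaw -0.5 z [-0.001 -0.001 -1.   ] open 0.4 F [ 0.4 -0.1  0.6] j [39 25 98  0 58 40]
```

The gripper closed to 0 with no stone in it. I need to look.

```bash
python3 - <<'E'
from h import *
from station import *
s=snapshot("wrist");t=snapshot("side");pickle.dump((s,t),open("x6.pkl","wb"))
cv2.imwrite("pics/c6.png",np.hstack([cv2.resize(s["color"],None,fx=.6,fy=.6),cv2.resize(t["color"][190:430,80:400],(384,288))])[:,:,::-1])
m=hsvmask(s,(0,130,60),(11,255,255),(200,10,460,400));print("medium",m.sum(),rect(s,m,.03),depthz(s,m))
E
```

```text
medium 11230 [399.6 382.  133.9  49.6  89.4] 0.030352939824103073
```

View pics/c6.png

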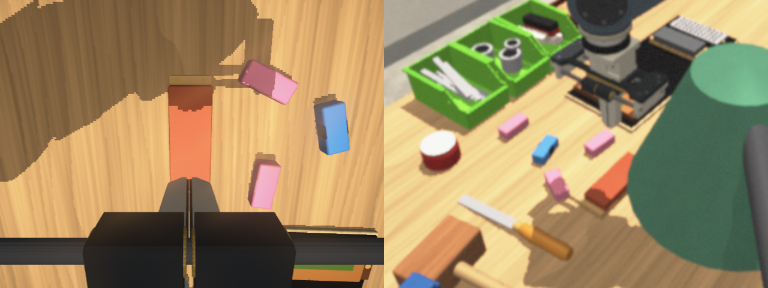

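```bash
python3 - <<'E'
from h import *
s,t=pickle.load(open("x6.pkl","rb"))
def pts(s):
    v,u=np.mgrid[0:480,0:640];d=s["range_z"];c=np.stack([(u-s["cx"])/s["fx"]*d,(v-s["cy"])/s["fy"]*d,d],-1)-s["t"];P=c@s["R"];P[d==0]=np.nan;return P
P=pts(s)
for v in(285,292,298,304,312,320,335): print("wrist",v,[(u,*(P[v,u]*1000).round(0)) for u in(300,325)])
Q=pts(t)
m=(abs(Q[...,0]-.398)<.03)&(abs(Q[...,1]-.384)<.06)&(Q[...,2]>.05)&(Q[...,2]<.3)
print("side",m.sum());
if m.sum(): q=Q[m]*1000;print(q.min(0).round(0),q.max(0).round(0),np.percentile(q[:,2],[1,5,20]).round(0))
# lowest gripper pts near elsewhere
m=(Q[...,0]>.3)&(Q[...,0]<.5)&(Q[...,1]>.25)&(Q[...,1]<.5)&(Q[...,2]>.06);q=Q[m]*1000
print(m.sum(), q[np.argsort(q[:,2])][:400:40].round(0) if m.sum() else "")
E
```

```text
wrist 285 [(300, np.float64(387.0), np.float64(347.0), np.float64(31.0)), (325, np.float64(405.0), np.float64(347.0), np.float64(30.0))]
wrist 292 [(300, np.float64(387.0), np.float64(341.0), np.float64(29.0)), (325, np.float64(405.0), np.float64(341.0), np.float64(30.0))]
wrist 298 [(300, np.float64(392.0), np.float64(394.0), np.float64(157.0)), (325, np.float64(403.0), np.float64(394.0), np.float64(157.0))]
wrist 304 [(300, np.float64(393.0), np.float64(394.0), np.float64(164.0)), (325, np.float64(403.0), np.float64(394.0), np.float64(164.0))]
wrist 312 [(300, np.float64(393.0), np.float64(394.0), np.float64(172.0)), (325, np.float64(403.0), np.float64(393.0), np.float64(170.0))]
wrist 320 [(300, np.float64(393.0), np.float64(394.0), np.float64(177.0)), (325, np.float64(402.0), np.float64(393.0), np.float64(177.0))]
wrist 335 [(300, np.float64(394.0), np.float64(393.0), np.float64(188.0)), (325, np.float64(402.0), np.float64(393.0), np.float64(188.0))]
side 1047
[368. 359. 160.] [428. 423. 300.] [165. 174. 199.]
11153 [[397. 394. 160.]
 [401. 394. 171.]
 [414. 394. 179.]
 [393. 396. 185.]
 [409. 396. 191.]
 [384. 387. 197.]
 [408. 395. 204.]
 [383. 378. 209.]
 [411. 394. 215.]
 [386. 395. 225.]]
```

```bash
python3 - <<'E'
from h import *
def pts(s):
    v,u=np.mgrid[0:480,0:640];d=s["range_z"];c=np.stack([(u-s["cx"])/s["fx"]*d,(v-s["cy"])/s["fy"]*d,d],-1)-s["t"];P=c@s["R"];P[d==0]=np.nan;return P
for f,z in(("w1",250.4),("w3",303.3),("w5",204.2),("w4",131.4)):
    s=pickle.load(open(f+".pkl","rb"));P=pts(s)*1000;C=-s["R"].T@s["t"]*1000
    q=P[280:345][(P[280:345,:,2]>z-40)];print(f,"cam dz",(C[2]-z).round(1),"tip min z - TCPz", np.percentile(q[:,2]-z,[0,.5,2,5]).round(1))
    if f=="w4":
        for v in(295,300,305,315):print(v,[(u,*P[v,u].round(0)) for u in(235,245,315,385,395)])
E
```

```text
w1 cam dz 172.8 tip min z - TCPz [5.1 6.8 7.9 9.9]
w3 cam dz 172.9 tip min z - TCPz [6.  6.9 8.  9.9]
w5 cam dz 172.8 tip min z - TCPz [5.2 6.8 7.9 9.7]
w4 cam dz 173.5 tip min z - TCPz [6.2 7.1 7.4 7.7]
295 [(235, np.float64(596.0), np.float64(-109.0), np.float64(13.0)), (245, np.float64(596.0), np.float64(-102.0), np.float64(13.0)), (315, np.float64(543.0), np.float64(-47.0), np.float64(140.0)), (385, np.float64(600.0), np.float64(2.0), np.float64(12.0)), (395, np.float64(600.0), np.float64(9.0), np.float64(13.0))]
300 [(235, np.float64(543.0), np.float64(-80.0), np.float64(143.0)), (245, np.float64(543.0), np.float64(-76.0), np.float64(144.0)), (315, np.float64(545.0), np.float64(-47.0), np.float64(141.0)), (385, np.float64(546.0), np.float64(-18.0), np.float64(143.0)), (395, np.float64(546.0), np.float64(-14.0), np.float64(143.0))]
305 [(235, np.float64(543.0), np.float64(-79.0), np.float64(148.0)), (245, np.float64(543.0), np.float64(-75.0), np.float64(148.0)), (315, np.float64(548.0), np.float64(-47.0), np.float64(140.0)), (385, np.float64(546.0), np.float64(-19.0), np.float64(147.0)), (395, np.float64(546.0), np.float64(-15.0), np.float64(147.0))]
315 [(235, np.float64(543.0), np.float64(-77.0), np.float64(158.0)), (245, np.float64(544.0), np.float64(-74.0), np.float64(156.0)), (315, np.float64(553.0), np.float64(-47.0), np.float64(140.0)), (385, np.float64(546.0), np.float64(-20.0), np.float64(156.0)), (395, np.float64(546.0), np.float64(-17.0), np.float64(156.0))]
```

Depth in four wrist pictures puts the visible fingertips 5–8 mm above the reported TCP height, not 22 mm below it. That explains both misses, and means the coarse stone was only held by its top edge. I'll go lower, stepwise, watching force and depth.

Call:
jog_arm --series '[[9.3,[0.1,0,0],[0,0,0]],[9.3,[0.1,0,0],[0,0,0]],[9.3,[0.1,0,0],[0,0,0]],[9.3,[0.1,0,0],[0,0,0]],[9.3,[0.1,0,0],[0,0,0]]]'

```text
time_s: 14.35
position: [0.4012, 0.3855, 0.1514]
tcp_rot: [0.0, 0.71, 0.704, 0.003]
wrist_force: [0.3, 0.5, -0.2]
opening: 0.036
```

Call:
jog_arm --series '[[9.3,[0,0,0],[0,0,0]],[9.3,[0,0,0],[0,0,0]],[9.3,[0,0,0],[0,0,0]],[9.3,[0,0,0],[0,0,0]],[9.3,[0,0,-4],[0,0,0]]]'

```text
time_s: 14.85
position: [0.4036, 0.3875, 0.115]
tcp_rot: [0.001, 0.71, 0.704, 0.008]
wrist_force: [1.2, 0.5, -1.6]
opening: 0.0759
```

Call:
jog_arm --series '[[9.3,[0,0,-4],[0,0,0]],[9.3,[0,0,-7],[0,0,0]],[9.3,[0,0,-8],[0,0,0]],[9.3,[0,0,-8],[0,0,0]],[9.3,[0,0,-8],[0,0,0]]]'

```text
time_s: 15.35
position: [0.4042, 0.388, 0.0363]
tcp_rot: [0.001, 0.71, 0.704, 0.008]
wrist_force: [-0.9, 0.8, 0.0]
opening: 0.093
```

```bash
cat >> h.py <<'E'
def tip():
    from station import snapshot
    s=snapshot("wrist");v,u=np.mgrid[285:345,0:640];d=s["range_z"][285:345]
    c=np.stack([(u-s["cx"])/s["fx"]*d,(v-s["cy"])/s["fy"]*d,d],-1)-s["t"];P=(c@s["R"])*1000
    # drop-off column scan: lowest point nearer than 0.21 m depth
    k=(d>0)&(d<.215)&((u<245)|(u>395));q=P[k];print("tip z",np.percentile(q[:,2],[0,.5,2]).round(1) if k.any() else None)
E
python3 -c "
from h import *
pose();tip()"
```

```text
t 15.3 TCP mm [404.2 388.   36.3] jaw -0.5 z [ 0.013  0.01  -1.   ] open 93.0 F [-0.9  0.8  0. ] j [ 39  34 101   0  44  40]
tip z [11.5 13.9 16.1]
```

```bash
python3 - <<'E'
from h import *
from station import *
pose();s=snapshot("wrist");d=s["range_z"];v,u=np.mgrid[0:480,0:640]
P=(np.stack([(u-s["cx"])/s["fx"]*d,(v-s["cy"])/s["fy"]*d,d],-1)-s["t"])@s["R"]*1000
for c in(185,200,440,455):print(c,[(r,*P[r,c].round(0).astype(int)) for r in range(288,345,7)])
E
```

```text
t 15.4 TCP mm [404.4 388.1  36.6] jaw -0.5 z [ 0.014  0.011 -1.   ] open 93.1 F [ 0.6 -0.6  0.3] j [ 39  34 101   0  44  40]
185 [(288, np.int64(337), np.int64(385), np.int64(0)), (295, np.int64(337), np.int64(381), np.int64(1)), (302, np.int64(352), np.int64(398), np.int64(49)), (309, np.int64(353), np.int64(398), np.int64(55)), (316, np.int64(355), np.int64(398), np.int64(62)), (323, np.int64(356), np.int64(397), np.int64(66)), (330, np.int64(357), np.int64(397), np.int64(70)), (337, np.int64(358), np.int64(395), np.int64(72)), (344, np.int64(357), np.int64(392), np.int64(72))]
200 [(288, np.int64(345), np.int64(385), np.int64(1)), (295, np.int64(344), np.int64(380), np.int64(-1)), (302, np.int64(357), np.int64(397), np.int64(45)), (309, np.int64(358), np.int64(396), np.int64(51)), (316, np.int64(358), np.int64(394), np.int64(53)), (323, np.int64(358), np.int64(390), np.int64(51)), (330, np.int64(358), np.int64(387), np.int64(53)), (337, np.int64(358), np.int64(385), np.int64(54)), (344, np.int64(358), np.int64(382), np.int64(55))]
440 [(288, np.int64(471), np.int64(383), np.int64(
[... 174 characters left out ...]
2), np.int64(397), np.int64(62)), (323, np.int64(451), np.int64(396), np.int64(65)), (330, np.int64(451), np.int64(394), np.int64(68)), (337, np.int64(451), np.int64(391), np.int64(68)), (344, np.int64(450), np.int64(389), np.int64(70))]
455 [(288, np.int64(480), np.int64(382), np.int64(-1)), (295, np.int64(480), np.int64(379), np.int64(0)), (302, np.int64(462), np.int64(397), np.int64(50)), (309, np.int64(459), np.int64(398), np.int64(58)), (316, np.int64(457), np.int64(398), np.int64(64)), (323, np.int64(456), np.int64(397), np.int64(69)), (330, np.int64(454), np.int64(398), np.int64(75)), (337, np.int64(452), np.int64(397), np.int64(79)), (344, np.int64(452), np.int64(395), np.int64(80))]
```

Call:
jog_arm --series '[[9.3,[-0.5,-0.4,-0.7],[-0.6,0.8,0]],[9.3,[-0.5,-0.4,-1.4],[-0.6,0.8,0]],[9.3,[-0.5,-0.4,-2.0],[-0.6,0.8,0]],[9.3,[-0.5,-0.4,-2.0],[-0.6,0.8,0]],[9.3,[-0.5,-0.4,-2.0],[-0.6,0.8,0]]]'

```text
time_s: 15.95
position: [0.3993, 0.3841, 0.0163]
tcp_rot: [-0.0, 0.71, 0.704, -0.0]
wrist_force: [0.5, -0.2, 0.0]
opening: 0.0929
```

```bash
python3 -c "
from h import *
pose()"
```

```text
t 15.9 TCP mm [399.3 384.1  16.3] jaw -0.5 z [-0.  0. -1.] open 92.9 F [ 0.5 -0.2  0. ] j [ 39  36 102   0  42  40]
```

Call:
jog_arm --series '[[9.3,[0,0,-0.7],[0,0,0]],[9.3,[0,0,-1.2],[0,0,0]],[9.3,[0,0,-1.2],[0,0,0]],[0,[0,0,-1.2],[0,0,0]],[0,[0,0,-1.2],[0,0,0]]]'

```text
time_s: 16.45
position: [0.3994, 0.3841, 0.0044]
tcp_rot: [-0.0, 0.71, 0.704, 0.0]
wrist_force: [-0.3, -0.4, -0.6]
opening: 0.0817
```

Call:
jog_arm --series '[[0,[0,0,0],[0,0,0]],[0,[0,0,0],[0,0,0]],[0,[0,0,0],[0,0,0]],[0,[0,0,0],[0,0,0]],[0,[0,0,0],[0,0,0]]]'

```text
time_s: 16.95
position: [0.3994, 0.3842, 0.0045]
tcp_rot: [-0.0, 0.71, 0.704, 0.0]
wrist_force: [-0.6, 0.1, 1.2]
opening: 0.05
```

```bash
python3 -c "
from h import *
pose()"
```

```text
t 16.9 TCP mm [399.4 384.2   4.5] jaw -0.5 z [-0.  0. -1.] open 50.0 F [-0.6  0.1  1.2] j [ 39  37 102   0  41  40]
```

Call:
jog_arm --series '[[0,[0,0,0],[0,0,0]],[0,[0,0,0],[0,0,0]],[0,[0,0,1],[0,0,0]],[0,[0,0,5],[0,0,0]],[0,[0,0,10],[0,0,0]]]'

```text
time_s: 17.45
position: [0.3981, 0.3831, 0.1044]
tcp_rot: [-0.0, 0.71, 0.704, -0.002]
wrist_force: [1.2, 0.7, -4.0]
opening: 0.0499
```

Call:
jog_arm --series '[[0,[1,-3,1],[0,0,8]],[0,[3,-6,2],[0,0,16]],[0,[5,-10,2],[0,0,24]],[0,[7,-14,2],[0,0,32]],[0,[8,-18,2],[0,0,40]]]'

```text
time_s: 17.95
position: [0.4789, 0.2021, 0.1249]
tcp_rot: [0.001, 0.425, 0.905, -0.002]
wrist_force: [0.9, -0.1, -5.2]
opening: 0.0497
```

Call:
jog_arm --series '[[0,[2,-4,0],[0,0,8]],[0,[4,-8,0],[0,0,16]],[0,[6,-12,0],[0,0,24]],[0,[7.5,-16,0],[0,0,32]],[0,[7.6,-17.2,0],[0,0,40]]]'

```text
time_s: 18.45
position: [0.5559, 0.0266, 0.1252]
tcp_rot: [0.002, 0.088, 0.996, -0.002]
wrist_force: [0.5, 0.4, -5.2]
opening: 0.0498
```

Call:
jog_arm --series '[[0,[0,0,0],[0,0,8]],[0,[0,0,0],[0,0,8]],[0,[0,0,0],[0,0,8]]]'

```text
time_s: 18.75
position: [0.5556, 0.0269, 0.1254]
tcp_rot: [0.002, 0.021, 1.0, -0.002]
wrist_force: [-0.1, -0.1, -4.2]
opening: 0.0496
```

```bash
python3 - <<'E'
from h import *
from station import *
pose();s=snapshot('wrist');cv2.imwrite('pics/w7.png',s['color'][:,:,::-1]);pickle.dump(s,open('w7.pkl','wb'));pose()
E
```

```text
t 18.8 TCP mm [555.6  26.9 125.4] jaw 87.6 z [ 0.003 -0.004 -1.   ] open 49.6 F [-0.1 -0.1 -4.2] j [ -2  27  98   0  55 -89]
t 18.8 TCP mm [555.7  27.1 125.4] jaw 87.7 z [ 0.003 -0.004 -1.   ] open 49.8 F [ 0.3  0.  -4.5] j [ -2  27  98   0  55 -89]
```

View pics/w7.png

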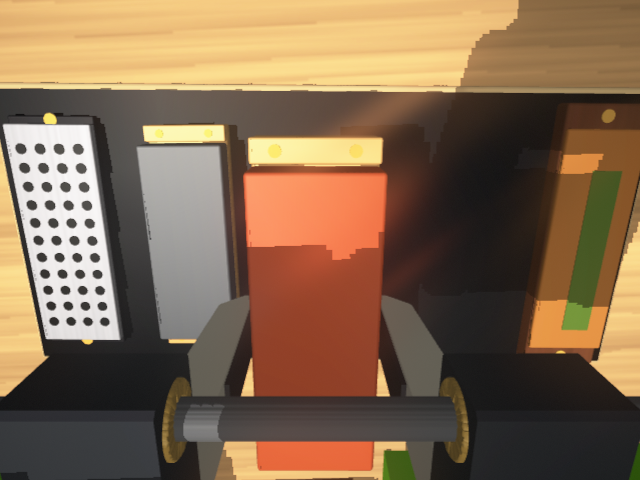

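The medium stone (315,170) is held square. The placed coarse stone (185,235), the plate (65,230) and the strop (580,220) are all in view. I'll measure them together.

```bash
python3 - <<'E'
from h import *
s=pickle.load(open("w7.pkl","rb"))
m=hsvmask(s,(0,0,125),(180,70,255),(0,120,125,345));print("plate",rect(s,m,.024),depthz(s,m))
m=hsvmask(s,(0,0,60),(180,60,220),(132,143,240,345));print("coarse",m.sum(),rect(s,m,.042),depthz(s,m))
m=hsvmask(s,(0,110,60),(13,255,255),(240,168,390,470));v,u=np.nonzero(m)
P=ray(s,[(244,174),(386,172)],.1509)[:,:2]*1000;d=np.radians(-2.3);print("held near edge",P,"ctr",P.mean(0)+64*np.array([np.cos(d),np.sin(d)]))
for nm,uv,z in(("plate near screw",[(50,119)],.02),("strop screws",[(608,116),(560,354)],.026),("coarse near end",[(138,148),(221,146)],.042),("coarse base near",[(143,126),(223,125)],.022)):
    p=ray(s,uv,z)[:,:2]*1000;print(nm,p.round(1).tolist())
E
```

```text
plate [ 547.7 -139.4  149.5   53.9  177.2] 0.02422701139425136
coarse 17688 [553.2 -56.7 135.4  65.3   1. ] 0.04227085273960453
held near edge [[492.39200609   6.01113548]
 [493.71499004  54.58035917]] ctr [557.00193935  27.7273126 ]
plate near screw [[470.3, -134.7]]
strop screws [[482.7, 208.8], [647.1, 200.8]]
coarse near end [[488.8, -73.6], [489.7, -24.8]]
coarse base near [[476.9, -76.5], [478.3, -26.6]]
```

Call:
jog_arm --series '[[0,[0,0.5,-3],[0.2,0.2,-0.5]],[0,[0,0.5,-6],[0.2,0.2,-0.5]],[0,[0,0.5,-9],[0.2,0.2,-0.5]],[0,[0,0.5,-10.3],[0.2,0.2,-0.5]],[0,[0,0.5,-10.3],[0.2,0.2,-0.5]]]'

```text
time_s: 19.3
position: [0.5547, 0.0325, 0.0211]
tcp_rot: [-0.002, 0.025, 1.0, -0.0]
wrist_force: [-0.2, 0.7, -4.6]
opening: 0.0497
```

Call:
jog_arm --series '[[0,[0,0,0],[0,0,0]],[0,[0,0,0],[0,0,0]]]'

```text
time_s: 19.5
position: [0.5555, 0.0326, 0.0225]
tcp_rot: [-0.001, 0.025, 1.0, -0.0]
wrist_force: [-0.2, 0.4, -4.4]
opening: 0.0494
```

```bash
python3 -c "
from h import *
pose()"
```

```text
t 19.5 TCP mm [555.5  32.6  22.5] jaw 87.1 z [-0.001 -0.    -1.   ] open 49.4 F [-0.2  0.4 -4.4] j [ -1  36 101   0  43 -89]
```

Contact is expected at z≈16.5.

Call:
jog_arm --series '[[0,[0,0,-0.3],[0,0,0]],[0,[0,0,-0.5],[0,0,0]],[0,[0,0,-0.6],[0,0,0]],[0,[0,0,-0.65],[0,0,0]],[0,[0,0,-0.65],[0,0,0]]]'

```text
time_s: 20.0
position: [0.5556, 0.0326, 0.0165]
tcp_rot: [-0.001, 0.025, 1.0, -0.0]
wrist_force: [-3.7, -0.2, 5.3]
opening: 0.0496
```

```bash
python3 -c "
from h import *
pose()"
```

```text
t 20.0 TCP mm [555.6  32.6  16.5] jaw 87.1 z [-0.001 -0.    -1.   ] open 49.6 F [-3.7 -0.2  5.3] j [ -1  36 101   0  43 -89]
```

Call:
jog_arm --series '[[6.2,[0,0,0],[0,0,0]],[6.2,[0,0,0],[0,0,0]],[6.2,[0,0,0],[0,0,0]],[6.2,[0,0,2],[0,0,0]],[6.2,[0,0,6],[0,0,0]]]'

```text
time_s: 20.5
position: [0.5539, 0.0326, 0.075]
tcp_rot: [-0.003, 0.025, 1.0, -0.0]
wrist_force: [0.8, 0.3, 0.0]
opening: 0.0622
```

Call:
jog_arm --series '[[6.2,[0,0,5],[0,0,0]],[9.3,[-2,-4,8],[0,0,-8]],[9.3,[-4,-8,10],[0,0,-16]],[9.3,[-6,-12,10],[0,0,-24]],[9.3,[-8,-16,10],[0,0,-32]]]'

```text
time_s: 21.0
position: [0.4733, -0.1289, 0.1759]
tcp_rot: [-0.002, 0.302, 0.953, 0.001]
wrist_force: [0.4, -0.0, 0.1]
opening: 0.0895
```

Call:
jog_arm --series '[[9.3,[-2,-4,0],[0,0,-8]],[9.3,[-4,-8,0],[0,0,-16]],[9.3,[-6,-12,0],[0,0,-24]],[9.3,[-7,-16,0],[0,0,-32]],[9.3,[-7,-20,0],[0,0,-40]]]'

```text
time_s: 21.5
position: [0.402, -0.3306, 0.1762]
tcp_rot: [-0.002, 0.613, 0.79, 0.001]
wrist_force: [0.3, 0.4, 0.0]
opening: 0.093
```

Call:
jog_arm --series '[[9.3,[0,-3,0],[0,0,-3]],[9.3,[0,-4,0],[0,0,-3]],[9.3,[0,-4,0],[0,0,-3]],[9.3,[0,-4,0],[0,0,-3]]]'

```text
time_s: 21.9
position: [0.4021, -0.3695, 0.176]
tcp_rot: [-0.002, 0.633, 0.774, 0.001]
wrist_force: [-1.1, 0.4, 0.6]
opening: 0.0932
```

```bash
python3 - <<'E'
from h import *
from station import *
pose();s=snapshot('wrist');pickle.dump(s,open('w8.pkl','wb'))
m=hsvmask(s,(0,0,140),(180,50,255),(150,30,480,300));print("fine",m.sum(),rect(s,m,.03),depthz(s,m),np.ptp(np.nonzero(m)[0]))
t=snapshot("top");pickle.dump(t,open('t8.pkl','wb'));pose()
E
```

```text
t 21.9 TCP mm [ 402.1 -369.5  176. ] jaw 11.5 z [-0.001  0.005 -1.   ] open 93.2 F [-1.1  0.4  0.6] j [-48  22  97   0  61 -59]
fine 8832 [ 403.3 -374.2  109.8   49.8  101.8] 0.030343290893276 137
t 22.0 TCP mm [ 402.2 -369.3  176.2] jaw 11.5 z [-0.001  0.004 -1.   ] open 92.8 F [ 0.5 -0.5 -0.5] j [-48  22  97   0  61 -59]
```

Call:
jog_arm --series '[[9.3,[0.3,-1.35,-4],[0.2,0,0.4]],[9.3,[0.3,-1.35,-8],[0.2,0,0.4]],[9.3,[0.3,-1.35,-12],[0.2,0,0.4]],[9.3,[0.3,-1.35,-15.5],[0.2,0,0.4]],[9.3,[0.3,-1.35,-15.5],[0.2,0,0.4]]]'

```text
time_s: 22.5
position: [0.4037, -0.3799, 0.0177]
tcp_rot: [-0.006, 0.629, 0.777, 0.003]
wrist_force: [-1.4, 0.6, 0.4]
opening: 0.0929
```

Call:
jog_arm --series '[[9.3,[0,0,0],[0,0,0]],[9.3,[0,0,0],[0,0,0]]]'

```text
time_s: 22.7
position: [0.4044, -0.3799, 0.0193]
tcp_rot: [-0.006, 0.629, 0.777, 0.003]
wrist_force: [-0.1, -0.3, -0.9]
opening: 0.0931
```

```bash
python3 -c "
from h import *
pose()"
```

```text
t 22.7 TCP mm [ 404.4 -379.9   19.3] jaw 12.1 z [-0.005  0.012 -1.   ] open 93.1 F [-0.1 -0.3 -0.9] j [-48  36 101   0  44 -60]
```

Call:
jog_arm --series '[[9.3,[0.1,-0.3,-0.8],[-0.7,-0.3,0]],[9.3,[0.1,-0.3,-1.5],[-0.7,-0.3,0]],[9.3,[0.1,-0.3,-1.5],[-0.7,-0.3,0]],[0,[0.1,-0.3,-1.5],[-0.7,-0.3,0]],[0,[0.1,-0.3,-1.5],[-0.7,-0.3,0]]]'

```text
time_s: 23.2
position: [0.4055, -0.3831, 0.0045]
tcp_rot: [0.0, 0.629, 0.777, 0.0]
wrist_force: [-0.3, -0.0, -0.2]
opening: 0.0814
```

Call:
jog_arm --series '[[0,[0,0,0],[0,0,0]],[0,[0,0,0],[0,0,0]],[0,[0,0,0],[0,0,0]],[0,[0,0,0],[0,0,0]],[0,[0,0,0],[0,0,0]]]'

```text
time_s: 23.7
position: [0.4054, -0.3831, 0.0045]
tcp_rot: [0.0, 0.629, 0.777, 0.0]
wrist_force: [-1.0, -0.6, 0.6]
opening: 0.0497
```

```bash
python3 -c "
from h import *
pose()"
```

```text
t 23.7 TCP mm [ 405.4 -383.1    4.5] jaw 12.1 z [ 0.001 -0.    -1.   ] open 49.7 F [-1.  -0.6  0.6] j [-48  38 101   0  41 -60]
```

Call:
jog_arm --series '[[0,[0,0,0],[0,0,0]],[0,[0,0,0],[0,0,0]],[0,[0,0,1],[0,0,0]],[0,[0,0,5],[0,0,0]],[0,[0,0,10],[0,0,0]]]'

```text
time_s: 24.2
position: [0.4044, -0.3819, 0.1045]
tcp_rot: [-0.002, 0.629, 0.777, 0.0]
wrist_force: [0.5, -0.9, -2.2]
opening: 0.0496
```

Call:
jog_arm --series '[[0,[1,4,2],[0,0,8]],[0,[3,8,2],[0,0,16]],[0,[5,12,2],[0,0,24]],[0,[7,16,2],[0,0,32]],[0,[9,20,2],[0,0,40]]]'

```text
time_s: 24.7
position: [0.4948, -0.1801, 0.1251]
tcp_rot: [-0.002, 0.322, 0.947, -0.0]
wrist_force: [0.8, -0.1, -2.9]
opening: 0.0496
```

Call:
jog_arm --series '[[0,[2,4.5,0],[0,0,8]],[0,[4,9,0],[0,0,16]],[0,[5,13.5,0],[0,0,24]],[0,[6,18,0],[0,0,32]],[0,[6.5,22,0],[0,0,35]]]'

```text
time_s: 25.2
position: [0.5599, 0.0422, 0.1256]
tcp_rot: [-0.001, 0.02, 1.0, -0.001]
wrist_force: [0.9, 0.6, -2.7]
opening: 0.0497
```

Call:
jog_arm --series '[[0,[0,4,0],[0,0,0]],[0,[0,8,0],[0,0,0]],[0,[0,8,0],[0,0,0]],[0,[0,8,0],[0,0,0]],[0,[0,8,0],[0,0,0]]]'

```text
time_s: 25.7
position: [0.5598, 0.1214, 0.1257]
tcp_rot: [-0.002, 0.02, 1.0, -0.001]
wrist_force: [0.4, -0.1, -3.6]
opening: 0.0496
```

```bash
python3 - <<'E'
from h import *
from station import *
pose();s=snapshot('wrist');cv2.imwrite('pics/w9.png',s['color'][:,:,::-1]);pickle.dump(s,open('w9.pkl','wb'));pose()
E
```

```text
t 25.7 TCP mm [559.8 121.4 125.7] jaw 87.7 z [-0.003 -0.001 -1.   ] open 49.6 F [ 0.4 -0.1 -3.6] j [  8  28  96   0  56 -80]
t 25.8 TCP mm [559.9 121.2 125.6] jaw 87.6 z [-0.003 -0.001 -1.   ] open 50.1 F [-0.2 -0.6 -3.3] j [  8  28  96   0  56 -80]
```

View pics/w9.png

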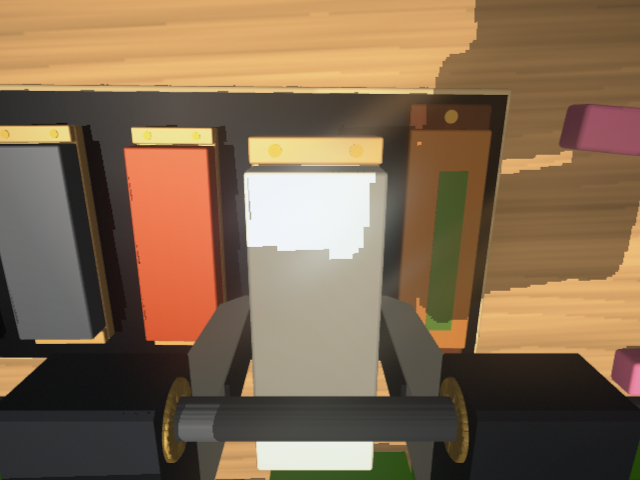

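```bash
python3 - <<'E'
from h import *
s=pickle.load(open("w9.pkl","rb"));d=np.radians(-2.6);e=np.array([np.cos(d),np.sin(d)])
for nm,uv,z,L in(("held",[(244,173),(387,172)],.1512,64),("held base",[(249,139),(383,138)],.1312,75),("medium",[(124,149),(213,148)],.042,64),("medium base",[(132,128),(216,128)],.022,75),("strop screw",[(451,117)],.026,82)):
    p=ray(s,uv,z)[:,:2]*1000;print(nm,(p.mean(0)+L*e).round(1),"w",np.linalg.norm(p[0]-p[-1]).round(1))
m=hsvmask(s,(0,110,60),(13,255,255),(120,147,216,343));print("medium",rect(s,m,.042),depthz(s,m))
E
```

```text
held [561.2 122. ] w 49.0
held base [561.9 122.2] w 51.0
medium [557.5  35.9] w 52.4
medium base [557.3  33.8] w 52.5
strop screw [564.8 204.8] w 0.0
medium [556.3  35.6 128.1  54.3 176.9] 0.04225805428145608
```

Call:
jog_arm --series '[[0,[0.05,-0.26,-3],[0.1,-0.2,-0.5]],[0,[0.05,-0.26,-6],[0.1,-0.2,-0.5]],[0,[0.05,-0.26,-9],[0.1,-0.2,-0.5]],[0,[0.05,-0.26,-10.3],[0.1,-0.2,-0.5]],[0,[0.05,-0.26,-10.3],[0.1,-0.2,-0.5]]]'

```text
time_s: 26.25
position: [0.5595, 0.1177, 0.0214]
tcp_rot: [-0.001, 0.026, 1.0, 0.0]
wrist_force: [-0.1, -0.5, -2.5]
opening: 0.0499
```

Call:
jog_arm --series '[[0,[0,0,0],[0,0,0]],[0,[0,0,0],[0,0,0]]]'

```text
time_s: 26.45
position: [0.5604, 0.1176, 0.0228]
tcp_rot: [-0.0, 0.026, 1.0, 0.0]
wrist_force: [-1.1, -0.8, -2.8]
opening: 0.0499
```

```bash
python3 -c "
from h import *
pose()"
```

```text
t 26.4 TCP mm [560.4 117.6  22.8] jaw 87.1 z [-0.001  0.    -1.   ] open 49.9 F [-1.1 -0.8 -2.8] j [  7  37  99   0  44 -80]
```

Call:
jog_arm --series '[[0,[0,0.1,-0.3],[0,0,0]],[0,[0,0.1,-0.5],[0,0,0]],[0,[0,0.1,-0.6],[0,0,0]],[0,[0,0.1,-0.67],[0,0,0]],[0,[0,0.1,-0.67],[0,0,0]]]'

```text
time_s: 26.95
position: [0.5604, 0.1186, 0.0165]
tcp_rot: [-0.0, 0.026, 1.0, 0.0]
wrist_force: [-3.1, 0.0, 5.1]
opening: 0.0499
```

```bash
python3 -c "
from h import *
pose()"
```

```text
t 26.9 TCP mm [560.4 118.6  16.5] jaw 87.1 z [-0.001  0.    -1.   ] open 49.9 F [-3.1  0.   5.1] j [  7  38  99   0  44 -80]
```

Call:
jog_arm --series '[[6.2,[0,0,0],[0,0,0]],[6.2,[0,0,0],[0,0,0]],[6.2,[0,0,0],[0,0,0]],[6.2,[0,0,2],[0,0,0]],[6.2,[0,0,6],[0,0,0]]]'

```text
time_s: 27.45
position: [0.5588, 0.1184, 0.0749]
tcp_rot: [-0.003, 0.026, 1.0, -0.0]
wrist_force: [-0.0, 0.2, 0.2]
opening: 0.0621
```

Call:
jog_arm --series '[[6,[0,0,5],[0,0,0]],[6,[0,4,8],[0,0,-8]],[6,[0,8,9],[0,0,-16]],[6,[0.5,12,9],[0,0,-24]],[6,[1,16,9],[0,0,-32]]]'

```text
time_s: 27.95
position: [0.5689, 0.2801, 0.1657]
tcp_rot: [-0.002, 0.303, 0.953, 0.001]
wrist_force: [-0.1, 0.1, 0.3]
opening: 0.0601
```

Call:
jog_arm --series '[[6,[0.3,4,0],[0,0,-8]],[6,[0.3,8,0],[0,0,-16]],[6,[0.3,10,0],[0,0,-24]],[6,[0.3,11.5,0],[0,0,-32]],[6,[0.3,11.5,0],[0,0,-40]]]'

```text
time_s: 28.45
position: [0.5714, 0.397, 0.1652]
tcp_rot: [-0.002, 0.612, 0.791, 0.002]
wrist_force: [-0.4, 0.0, -0.3]
opening: 0.0598
```

Call:
jog_arm --series '[[6,[0,0,0],[0,0,0]],[6,[0,0,0],[0,0,0]]]'

```text
time_s: 28.65
position: [0.5713, 0.397, 0.165]
tcp_rot: [-0.002, 0.611, 0.792, 0.002]
wrist_force: [0.7, 0.2, 0.3]
opening: 0.0596
```

```bash
python3 - <<'E'
from h import *
from station import *
pose();s=snapshot('wrist');cv2.imwrite('pics/w10.png',s['color'][:,:,::-1])
m=hsvmask(s,(95,100,30),(125,255,255),(120,20,520,300));print("dresser",m.sum(),rect(s,m,.024),depthz(s,m))
t=snapshot("top");pickle.dump((s,t),open('x10.pkl','wb'));pose()
cv2.imwrite("pics/c10.png",np.vstack([cv2.resize(s["color"],(400,300)),cv2.resize(t["color"][175:325,150:350],(400,300))])[:,:,::-1])
E
```

```text
t 28.6 TCP mm [571.3 397.  165. ] jaw 14.7 z [-0.001  0.005 -1.   ] open 59.6 F [0.7 0.2 0.3] j [31 38 73  0 69 16]
dresser 1573 [571.8 402.1  48.8  26.4 105.4] 0.024229780059097327
t 28.8 TCP mm [571.5 396.7 165.2] jaw 14.7 z [-0.001  0.005 -1.   ] open 59.9 F [-0.8  0.1 -0.2] j [31 38 73  0 69 16]
```

View pics/c10.png

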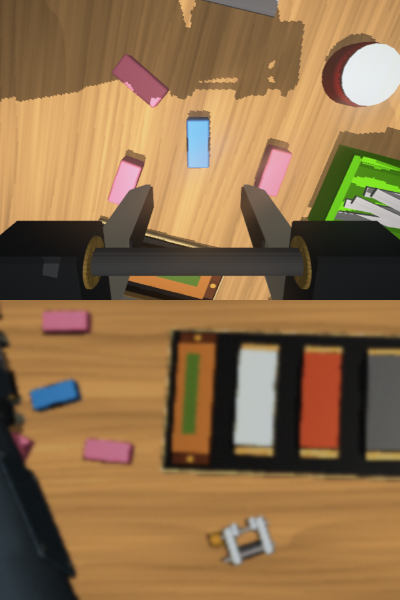

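The row is laid white, red and grey between strop and plate, and the blue dresser lies between the open fingers at (198,143). The nearest pink is about 90 mm away.

Call:
jog_arm --series '[[6,[0.05,-0.1,-4],[-0.2,0,0]],[6,[0.05,-0.1,-8],[-0.2,0,0]],[6,[0.05,-0.1,-12],[-0.2,0,0]],[6,[0.05,-0.1,-14.7],[-0.2,0,0]],[6,[0.05,-0.1,-14.7],[-0.2,0,0]]]'

```text
time_s: 29.25
position: [0.57, 0.394, 0.0142]
tcp_rot: [-0.002, 0.611, 0.792, -0.003]
wrist_force: [0.8, 0.9, 0.1]
opening: 0.0601
```

Call:
jog_arm --series '[[6,[0,0,0],[0,0,0]],[6,[0,0,0],[0,0,0]]]'

```text
time_s: 29.45
position: [0.5707, 0.3943, 0.0158]
tcp_rot: [-0.002, 0.61, 0.792, -0.002]
wrist_force: [-0.9, -0.6, 0.4]
opening: 0.0605
```

```bash
python3 -c "
from h import *
pose()"
```

```text
t 29.4 TCP mm [570.7 394.3  15.8] jaw 14.8 z [-0.005 -0.001 -1.   ] open 60.5 F [-0.9 -0.6  0.4] j [31 48 78  0 55 16]
```

Call:
jog_arm --series '[[6,[0.1,0.12,-0.7],[0,-0.3,0]],[6,[0.1,0.12,-1.3],[0,-0.3,0]],[6,[0.1,0.12,-1.3],[0,-0.3,0]],[0,[0.1,0.12,-1.3],[0,-0.3,0]],[0,[0.1,0.12,-1.3],[0,-0.3,0]]]'

```text
time_s: 29.95
position: [0.5718, 0.3955, 0.003]
tcp_rot: [0.0, 0.61, 0.792, -0.0]
wrist_force: [-0.5, -0.0, -0.9]
opening: 0.0483
```

Call:
jog_arm --series '[[0,[0,0,0],[0,0,0]],[0,[0,0,0],[0,0,0]],[0,[0,0,0],[0,0,0]],[0,[0,0,0],[0,0,0]]]'

```text
time_s: 30.35
position: [0.572, 0.3956, 0.0032]
tcp_rot: [0.0, 0.61, 0.792, -0.0]
wrist_force: [-0.2, 0.1, 1.1]
opening: 0.0277
```

```bash
python3 -c "
from h import *
pose()"
```

```text
t 30.4 TCP mm [572.  395.6   3.2] jaw 14.8 z [ 0.001 -0.001 -1.   ] open 27.7 F [-0.2  0.1  1.1] j [31 49 78  0 53 16]
```

Call:
jog_arm --series '[[0,[0,0,0],[0,0,0]],[0,[0,0,0],[0,0,0]],[0,[0,0,1],[0,0,0]],[0,[0,0,5],[0,0,0]],[0,[0,0,10],[0,0,0]]]'

```text
time_s: 30.85
position: [0.5708, 0.3949, 0.1029]
tcp_rot: [-0.0, 0.61, 0.792, -0.002]
wrist_force: [0.2, 0.8, 0.2]
opening: 0.028
```

Call:
jog_arm --series '[[0,[0,-3,2],[0,0,8]],[0,[0,-6,4],[0,0,16]],[0,[-0.3,-9,4],[0,0,24]],[0,[-0.5,-12,4],[0,0,32]],[0,[-0.6,-15,4],[0,0,40]]]'

```text
time_s: 31.35
position: [0.5645, 0.2438, 0.1438]
tcp_rot: [0.001, 0.3, 0.954, -0.002]
wrist_force: [0.0, 0.7, -0.7]
opening: 0.0277
```

Call:
jog_arm --series '[[0,[-0.2,-4,0],[0,0,8]],[0,[-0.4,-7,0],[0,0,16]],[0,[-0.4,-10,0],[0,0,24]],[0,[-0.4,-12.5,0],[0,0,32.3]],[0,[-0.4,-12.5,0],[0,0,32.3]]]'

```text
time_s: 31.85
position: [0.5606, 0.1164, 0.1445]
tcp_rot: [0.001, 0.021, 1.0, -0.002]
wrist_force: [0.5, 0.9, -1.1]
opening: 0.0277
```

Call:
jog_arm --series '[[0,[0,0,0],[0,0,0]],[0,[0,0,0],[0,0,0]],[0,[0,0,0],[0,0,0]]]'

```text
time_s: 32.15
position: [0.5605, 0.1172, 0.1446]
tcp_rot: [0.001, 0.022, 1.0, -0.002]
wrist_force: [1.1, 1.3, -1.7]
opening: 0.0279
```

```bash
python3 - <<'E'
from h import *
from station import *
pose();s=snapshot('wrist');cv2.imwrite('pics/w11.png',s['color'][:,:,::-1]);pickle.dump(s,open('w11.pkl','wb'));pose()
E
```

```text
t 32.1 TCP mm [560.5 117.2 144.6] jaw 87.5 z [ 0.003 -0.003 -1.   ] open 27.9 F [ 1.1  1.3 -1.7] j [  7  27  95   0  58 -80]
t 32.2 TCP mm [560.5 117.2 144.6] jaw 87.5 z [ 0.003 -0.003 -1.   ] open 27.2 F [ 0.3  0.  -0.6] j [  7  27  95   0  58 -80]
```

View pics/w11.png

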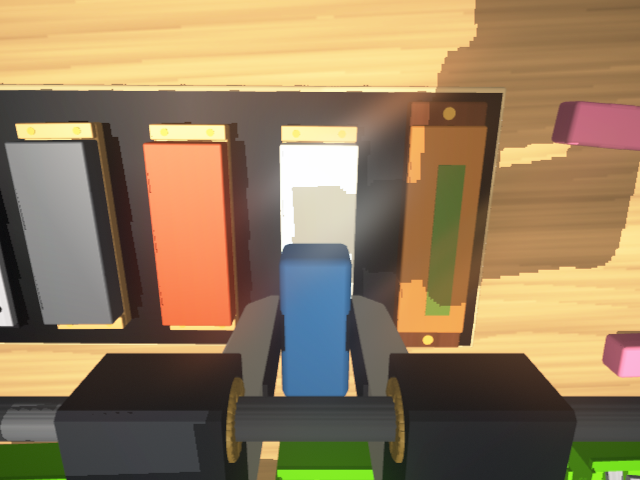

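```bash
python3 - <<'E'
from h import *
s=pickle.load(open("w11.pkl","rb"));d=np.radians(-2.6);e=np.array([np.cos(d),np.sin(d)])
def proj(X): c=s["R"]@np.array(X)+s["t"];return (c[:2]/c[2]*s["fx"]+[s["cx"],s["cy"]]).round(1)
print("predicted near bottom/top edge",proj([.5295,.1185,.1414]),proj([.5295,.1185,.1654]))
g=cv2.cvtColor(s["color"],cv2.COLOR_RGB2HSV)[238:280:2,316,2];print(list(zip(range(238,280,2),g)))
p=ray(s,[(316,244)],.1414)[0,:2]*1000;print("held dresser centre if 244=bottom",p+31*e)
for nm,uv,z,L in(("fine",[(280,146),(358,145)],.042,64),("fine base",[(282,128),(357,127)],.022,75),("medium",[(144,144),(228,143)],.042,64),("medium base",[(149,126),(229,126)],.022,75),("coarse base",[(16,125),(92,124)],.022,75),("strop screws",[(449,114),(428,340)],.026,0)):
    p=ray(s,uv,z)[:,:2]*1000;print(nm,(p.mean(0)+L*e).round(1),"w",np.linalg.norm(p[0]-p[-1]).round(1))
m=hsvmask(s,(0,110,60),(13,255,255),(140,140,236,328));print("medium",rect(s,m,.042))
E
```

```text
predicted near bottom/top edge [312.9 238. ] [312.5 256. ]
[(238, np.uint8(220)), (240, np.uint8(219)), (242, np.uint8(212)), (244, np.uint8(128)), (246, np.uint8(128)), (248, np.uint8(129)), (250, np.uint8(129)), (252, np.uint8(128)), (254, np.uint8(129)), (256, np.uint8(128)), (258, np.uint8(134)), (260, np.uint8(145)), (262, np.uint8(156)), (264, np.uint8(163)), (266, np.uint8(173)), (268, np.uint8(178)), (270, np.uint8(178)), (272, np.uint8(178)), (274, np.uint8(177)), (276, np.uint8(177)), (278, np.uint8(177))]
held dresser centre if 244=bottom [563.21210079 118.28583074]
fine [562.1 120.2] w 49.0
fine base [562.8 120.6] w 50.0
medium [557.2  36.7] w 52.9
medium base [558.   33.8] w 53.3
coarse base [553.1 -56. ] w 50.8
strop screws [565.6 204.5] w 165.5
medium [556.3  37.7 131.1  58.7 176.9]
```

Call:
jog_arm --series '[[0,[0,0.16,-3],[0.2,0.2,-0.4]],[0,[0,0.16,-6],[0.2,0.2,-0.4]],[0,[0,0.16,-8.5],[0.2,0.2,-0.4]],[0,[0,0.16,-9.3],[0.2,0.2,-0.4]],[0,[0,0.16,-9.3],[0.2,0.2,-0.4]]]'

```text
time_s: 32.7
position: [0.5601, 0.1191, 0.0509]
tcp_rot: [-0.001, 0.025, 1.0, -0.0]
wrist_force: [-1.0, 0.4, -0.4]
opening: 0.0278
```

Call:
jog_arm --series '[[0,[0,0,0],[0,0,0]],[0,[0,0,0],[0,0,0]]]'

```text
time_s: 32.9
position: [0.5608, 0.1193, 0.0522]
tcp_rot: [-0.0, 0.025, 1.0, 0.0]
wrist_force: [-0.4, -0.8, -0.2]
opening: 0.0279
```

```bash
python3 -c "
from h import *
pose()"
```

```text
t 32.9 TCP mm [560.8 119.3  52.2] jaw 87.1 z [-0.001  0.    -1.   ] open 27.9 F [-0.4 -0.8 -0.2] j [  7  34  98   0  48 -80]
```

Call:
jog_arm --series '[[0,[0,0,-0.4],[0,0,0]],[0,[0,0,-0.6],[0,0,0]],[0,[0,0,-0.67],[0,0,0]],[0,[0,0,-0.72],[0,0,0]],[0,[0,0,-0.72],[0,0,0]]]'

```text
time_s: 33.4
position: [0.5608, 0.1193, 0.0451]
tcp_rot: [-0.0, 0.025, 1.0, 0.0]
wrist_force: [-1.3, -0.7, 2.1]
opening: 0.0275
```

```bash
python3 -c "
from h import *
pose()"
```

```text
t 33.4 TCP mm [560.8 119.3  45.1] jaw 87.1 z [-0.001  0.    -1.   ] open 27.5 F [-1.3 -0.7  2.1] j [  7  35  98   0  47 -80]
```

Call:
jog_arm --series '[[4.5,[0,0,0],[0,0,0]],[4.5,[0,0,0],[0,0,0]],[4.5,[0,0,0],[0,0,0]],[4.5,[0,0,2],[0,0,0]],[4.5,[0,0,6],[0,0,0]]]'

```text
time_s: 33.9
position: [0.5591, 0.1191, 0.1034]
tcp_rot: [-0.003, 0.025, 1.0, -0.0]
wrist_force: [0.8, 0.5, -0.1]
opening: 0.045
```

Call:
jog_arm --series '[[4.5,[0,0,5],[0,0,0]],[4.5,[-2,-2,9],[0,0,0]],[4.5,[-4,-4,13],[0,0,0]],[4.5,[-6,-7,17],[0,0,0]],[4.5,[-8,-9,20],[0,0,0]]]'

```text
time_s: 34.4
position: [0.4784, 0.0281, 0.3053]
tcp_rot: [-0.002, 0.025, 1.0, -0.0]
wrist_force: [1.1, 0.2, -0.6]
opening: 0.0449
```

Call:
jog_arm --series '[[4.5,[0,0,0],[0,0,0]],[4.5,[0,0,0],[0,0,0]],[4.5,[0,0,0],[0,0,0]]]'

```text
time_s: 34.7
position: [0.4783, 0.0284, 0.3043]
tcp_rot: [-0.003, 0.025, 1.0, -0.0]
wrist_force: [-0.5, -0.1, -0.1]
opening: 0.045
```

```bash
python3 - <<'E'
from h import *
from station import *
pose();s=snapshot('wrist');cv2.imwrite('pics/w12.png',s['color'][:,:,::-1]);t=snapshot('top');pickle.dump((s,t),open('x12.pkl','wb'));cv2.imwrite('pics/t12.png',t['color'][:,:,::-1])
E
```

```text
t 34.7 TCP mm [478.3  28.4 304.3] jaw 87.1 z [-0.006 -0.001 -1.   ] open 45.0 F [-0.5 -0.1 -0.1] j [ -2   8  97   0  75 -89]
```

View pics/w12.png

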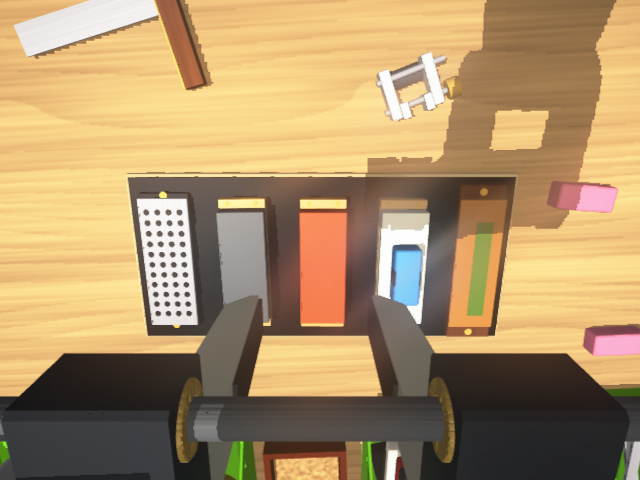

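The row is complete: plate (167,260), grey (243,260), red (323,262), white (403,262) with blue on top (406,276), then the strop (479,255). I'll check the numbers with height-filtered masks.

```bash
python3 - <<'E'
from h import *
S,T=pickle.load(open("x12.pkl","rb"))
def run(nm,s,boxes):
    v,u=np.mgrid[0:480,0:640];d=s["range_z"];P=(np.stack([(u-s["cx"])/s["fx"]*d,(v-s["cy"])/s["fy"]*d,d],-1)-s["t"])@s["R"]*1000
    for k,(x0,x1,y0,y1,z0,z1) in boxes.items():
        m=(P[...,0]>x0)&(P[...,0]<x1)&(P[...,1]>y0)&(P[...,1]<y1)&(P[...,2]>z0)&(P[...,2]<z1)
        if m.sum()>30:
            q=cv2.morphologyEx(m.astype(np.uint8),cv2.MORPH_CLOSE,np.ones((5,5)));print(nm,k,m.sum(),rect(s,q>0,np.median(P[...,2][m])/1000),"z",np.median(P[...,2][m]).round(1))
B={"plate":(440,670,-175,-105,20,28),"coarse":(440,670,-95,-10,36,48),"medium":(440,670,-10,75,36,48),"fine":(440,670,75,160,36,48),"dresser":(440,670,80,160,58,72),"strop":(440,670,165,245,26,34)}
run("wrist",S,B);run("top",T,B)
E
```

```text
wrist plate 6204 [ 547.  -138.9  157.6   55.1  177.2] z 24.3
wrist coarse 4295 [550.6 -52.2 128.5  50.5 177.9] z 42.3
wrist medium 5172 [555.7  33.1 128.6  49.8 177. ] z 42.4
wrist fine 2692 [560.  118.4 128.4  50.7 176.9] z 42.4
wrist dresser 1551 [560.  118.8  62.6  29.3 177.1] z 66.2
wrist strop 6618 [563.1 202.3 176.6  51.7 177.1] z 30.5
top plate 1046 [ 547.1 -138.3  159.6   54.3  177.1] z 24.1
top coarse 49 [606.  -66.7  18.6  13.5  89. ] z 42.7
top strop 279 [565.6 222.  171.7  14.9 177.1] z 30.2
```

View pics/t12.png

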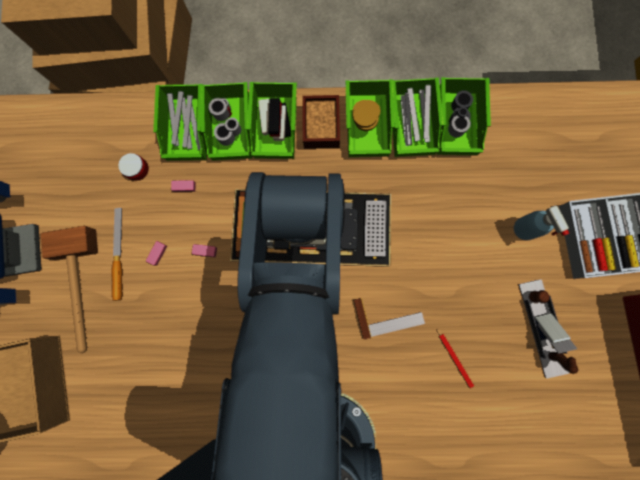

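The top view shows the chisel (117,255) and bottle (532,225) where they started, and the wrist view shows the guide at (412,88) where it was. Every stone is within 2 mm of its target, so I'm handing in.

```bash
python3 -c "
from station import *
print(sign_off())"
```

```text
the job is handed in; nothing more can be done
None
```

The sharpening station is set up and handed in at about 35 s. The coarse, medium and fine stones lie in a row from plate to strop, with the blue dressing stone lengthwise on the middle of the white one. I lowered each stone until it touched before opening the fingers.

**Last checks (wrist camera):**

| Item | Centre along the row (y, mm) | Yaw (°) |
|---|---|---|
| Plate | −138.9 | −2.8 |
| Coarse | −52.2 | −2.1 |
| Medium | 33.1 | −3.0 |
| Fine | 118.4 | −3.1 |
| Strop | 202.3 | −2.9 |

- **Placing:** the middles are in line with plate and strop to about 1–2 mm. The dressing stone sits within 1 mm of the white stone's centre, with its top at 66 mm as it should be.
- **Left alone:** the chisel, honing guide and bottle look where they started; I judged this by eye from the pictures.

**What failed or disagreed:**
- **Empty grasps:** two grasps closed on nothing, one on the coarse stone and one on the medium. The visible fingertips were about 6 mm above the reported TCP height, not 22 mm below it as the description says. I then gripped lower. The coarse stone had been carried by its top edge but was set down fine.
- **Final top view:** the arm hid the stones from the top camera at the end, so these positions come from the wrist camera only.
- **Coarse stone and strop:** the coarse stone's yaw reads about 0.7° off the plate, partly because a finger hid some of it. An earlier wrist reading put the strop centre 2 mm further out, at 204.8 mm.

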